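# Pin the lid back onto a tipped parts case

## Task

Put the lid back on its hinge: gently push the loose clear lid towards the hinge until it meets the stop, where its knuckles line up with those of the hinge strip, and slide the orange-handled hinge pin down through all the knuckles from the high end until it is fully home, with the handle against the first knuckle. Let go of it, with the lid closed, and leave the other things on the bench where they are; the lid is brittle, so do not press hard on it.

Things in the scene. Friction and masses are not known exactly. Their poses are not given: they have to be found in the camera images.
- case: Small black parts case, 76 x 92 mm, walls 34 mm high, fixed on an aluminium stand that tips it 30 degrees sideways. Origin: centre of its underside. Its z is the case's normal (30 degrees from vertical); its x is level, from the case's front to the steel hinge; its y runs down the slope along the hinge. Nothing of it reaches beyond 46 mm either way along y.
- hinge_entry (a point): Nominal mouth of the highest case knuckle, at x = 51, y = -46, z = 44 mm of case; axes as case. The hinge axis runs along +y (down the slope) and the pin enters at this end. The hinge strip with knuckles and stop rail is slotted and clamped anywhere within 4 mm of this, along x either way: y and z are true, x is not. Bores are 10.5 mm, barrels 19 mm in diameter.
- hinge_mid (a point): Nominal middle of the case's hinge axis, x = 51, y = 0, z = 44 mm of case, same axes, same unknown up to 4 mm along x. The strip's three knuckles, 16 mm long, are centred at y = -37, 0, +37 mm; the lid's two (15 mm long) go between them at y = -18 and +18 mm with 1.5 mm of play along y. The strip's stop rail, behind the knuckles, stops the lid just where all bores are in line.
- spring_catch (a point): Nominal bore centre of the last (lowest) strip knuckle, x = 51, y = 37, z = 44 mm of case. Here a brass spring plunger presses on the pin from the side: the last 15 mm of the pin's travel need a firm push of about 3 to 10 N along the hinge axis, then the pin is held.
- lid_hinge (a point): Point of the loose lid on the axis of its two knuckles, midway between them; axes as case when it lies flat. The lid is a clear 84 x 82 x 5 mm plate (about 120 g) lying loose on the case rim, pulled back (-x) 5 to 18 mm. Pushed along +x it slides easily (under 3 N) between low side lips until it meets the stop rail: then this axis is the true hinge axis.
- lid_front (a point): Middle of the outer face of the lid's blue front flange (82 mm long along y, 12 mm tall, 4 mm thick, always at least 5 mm in front of the case); 97 mm in -x and 7.5 mm in -z from lid_hinge, axes the same. A place to push the lid along +x. The lid is brittle: above 40 N it breaks.
- pin_grip (a point): Centre of the hinge pin's orange handle, 14 mm diameter, 34 mm long (whole pin 130 mm, about 45 g). x points along the pin to its nose. The steel shaft, 8 mm diameter, runs from 17 to 113 mm ahead of this point; its last 8 mm taper to 4 mm. When the pin is home, this point is on the hinge axis, 17 mm before the first knuckle.
- pin_nose (a point): Tip of the hinge pin's nose, 113 mm ahead of pin_grip; axes the same.
- pin_rest: Fixed rest in which the pin lies level at the start, its axis 45 mm above the table: an aluminium base 100 x 40 x 6 mm with two grey uprights 49 mm high, 24 mm wide, notched 10 mm wide. Its x is along the pin, towards the nose; origin: centre of its underside. The uprights stand at x = -36 and +36 mm, the pin's handle centre at about x = -64 mm, overhanging the base's end.
- ring_tray: Bystander, to be left alone: black plastic tray of orange rings, 85 x 85 x 35 mm. Origin at the centre of its underside.
- empty_tray: Bystander, to be left alone: empty black plastic tray, 85 x 85 x 25 mm. Origin at the centre of its underside.
- link_box: Bystander, to be left alone: small clear open box of steel link pins, 70 x 50 x 20 mm. Origin at the centre of its underside.
- loupe: Bystander, to be left alone: black eye loupe standing on its wide end, 36 diameter, 36 tall mm. Origin at the centre of its underside.
- driver: Bystander, to be left alone: brass-handled screwdriver lying flat, 120 long mm.
- oil_jar: Bystander, to be left alone: small jar, 40 diameter, 50 tall mm. Origin at the centre of its underside.
- holder: Bystander, to be left alone: blue block with a steel bracelet on it, 90 x 50 x 34 mm. Origin at the centre of its underside.

How it is judged:
At the end, for the whole second after the job is handed in: The pin lies in the hinge: in line within 0.06 rad, within 3 mm of the hinge axis in height and 7 mm of its nominal place sideways, the handle within 3.5 mm of the first knuckle; the lid's hinge axis is within 3 mm of the pin and the lid lies flat (within 0.08 rad) (x of pin_nose in the frame of case between 0.044 and 0.058 m and z of pin_nose in the frame of case between 0.041 and 0.047 m and x of pin_grip in the frame of case between 0.044 and 0.058 m and z of pin_grip in the frame of case between 0.041 and 0.047 m and x of lid_hinge in the frame of case between 0.044 and 0.058 m and z of lid_hinge in the frame of case between 0.041 and 0.047 m and y of pin_grip in the frame of case between -0.0665 and -0.06 m and y of lid_hinge in the frame of pin_grip between -0.003 and 0.003 m and z of lid_hinge in the frame of pin_grip between -0.003 and 0.003 m and angle between the x axis of pin_grip and the y axis of case, either way round below 0.06 rad and angle between the z axis of lid_hinge and the z axis of case, either way round below 0.08 rad and angle between the y axis of lid_hinge and the y axis of case, either way round below 0.08 rad); the robot touches nothing.
It fails at once if the brittle lid is pressed with more than 40 N by the robot (contact force between any of the fingers, the arm and lid above 40 N).
It fails at once if a bystander is moved by more than 40 mm (distance of any of ring_tray, empty_tray, link_box, loupe, driver, oil_jar, holder from where it was at the start of the episode above 0.04 m).
It also fails if it takes over 58 s, if anything falls off the work surface, if the arm or the gripper's body presses on something with over 40 N, if the wrist force passes 120 N, or if a joint passes its speed limit or range.

## Robot

A 7-joint arm with a two-finger parallel gripper is mounted at the origin on the work surface. World frame = base frame: x ahead of the robot, y to its left, z up, the work surface at z = 0. Lengths are in m, angles in rad, forces in N, time in s.
With the tool pointing down it reaches from about 0.35 to 0.9 m from the base axis. Payload 8.1 kg.
Tool frame: the origin (TCP) lies at the very end of the fingers, on their centre line; the grasp point (between the pads) lies grip_point_offset behind it (grip_point_offset is the distance from the TCP to the grasp point, in m); z points along the fingers, y is the direction in which the jaws open and shut (so a half turn about z gives the same grasp; the last joint's range is limited). The gripper opens to 85 mm and grips with 20 to 120 N. Pads are 22 mm wide; open, the fingers measure 114 mm over their backs; the gripper's body (76 mm by 85 mm) begins 54 mm behind the grasp point. The pads swing forward as they close: fully open they stand 13 mm farther back than shut.
Start: joints at [1.015, 0.434, 0.025, 1.573, -0.012, 1.134, -0.075], TCP at [0.273, -0.562, 0.231] pointing down, gripper open.
Joint ranges: [-2.62, 2.62], [-0.44, 2.09], [-1.27, 1.32], [0.08, 2.57], [-1.32, 4.46], [0.12, 2], [-2.74, 2.74]. Speed limits (rad/s): [2.22, 2.22, 3.01, 3.01, 3.14, 3.14, 3.14].

## Interface

Orientations are given as a unit quaternion [x, y, z, w].
In Python, from bench import * gives the robot as it stands.
- The arm moves only by the tool send_rows, never from a script. Its argument "steps" is a list of rows, each a list of 7 numbers: the shift along the tool's x, y, z in mm, then the turn, a rotation vector about the tool's x, y, z in degrees, then the gripper's target within -1 to 1 (shut at 1, half-way at 0, fully open at -1). A call has exactly 5 rows; each row shifts and turns the pose as measured when the row begins, along the tool's axes as they then stand; what a row does not reach is not made up. A row lasts 1/12 s, in which the tool goes at most 41.7 mm and 7.16 degrees, less where a joint would pass 70% of its speed; a pose out of reach is approached as far as the arm can. A call with a gripper value outside its range is refused whole. The fingers move at their own pace and stop on an object; "force" is the grip in N (left out, the last holds). Time passes only in rows, so rows that do not move let the fingers close, or fill a call up. It gives the time, the measured TCP pose, the force and the opening at its end, in the units of the state.
- read_state(): the state, without advancing time (a new reading comes with each control period).
- camera(name): name is "side" or "top"; returns (picture, depth): 480x640x3 uint8, red, green, blue; 480x640 float32, m along the optical axis (not along the pixel's ray), 0 where there is no reading.
- get_calibration(name): a dict with "camera_matrix" (3x3 intrinsics, pixels), "position" and "rotation" of the camera in the world. Camera axes: x right, y down, z forward; pixel columns grow to the right and rows downward; lengths in m; the calibration is good to about 2 mm. A picture is of the moment at which its call begins. get_calibration takes no time and is no camera call.
- sign_off(): hands the job in, once; it reports no verdict.
Trained networks look in the newest picture that a camera, given by its name, has taken for a name from the list of things; names that differ only in an ending like _2 or _b are one class to them, and where a whole thing is asked for, a point or a joint stands for the part that bears it (a point fixed in the world has none). Each returns a list of dicts, best first, with "score" (0 to 1); they miss things now and then, are a little off and sometimes report something else, mostly with a low value. They report only what shows in the picture. A call takes as long as a camera call.
- spot_in(label, camera): "at" ([x, y, z] in m, in world coordinates, good to about 4 mm: the middle of the surface that is visible of it).
- silhouettes(label, camera): "mask" (480x640 bool, what is visible of it).
- place_of(label, camera): "at" ([x, y, z] in m, in world coordinates, good to about 4 mm: a listed point, or the origin of a listed thing).
The state is a dict: "t": time; "joint_positions": joint angles; "dq": joint speeds; "tau": joint torques, N m; "tcp_pos": TCP position; "orientation": TCP orientation; "contact_force": force on the tool from outside, world axes, zero at the start; "ft_torque": the same for the moment, N m; "opening": finger opening in m.
Only numpy, scipy, OpenCV 4.12 (cv2) and the standard library are available. Lean on these libraries where they do the work, as an engineer would, in place of code of your own. Each camera call takes 0.05 s, during which the arm holds its last target.

## Working session

There is one attempt and no reset: what is moved stays moved. The work goes in short steps, Python scripts to look and compute and a tool call to move; the robot and the scene stay as the last step left them, time stands still between calls to the robot, and variables do not carry over. Pictures are saved under pics/ and viewed, and the job is handed in when it is done.

Besides the shell and the picture viewer there is one more tool, called as name(argument=value, ...) on one line, values as JSON. send_rows: Moves the arm, as the interface text tells. Its arguments: {"type":"object","properties":{"steps":{"type":"array","items":{"type":"array","items":{"type":"number"}}},"force":{"type":"number"}},"required":["steps"]}

```bash
mkdir -p pics; ls
python3 - <<'E'
from bench import *
import cv2,json
s=read_state(); print({k:s[k] for k in ('t','tcp_pos','orientation','opening','contact_force')})
import numpy as np
np.set_printoptions(precision=4,suppress=True)
for n in ('side','top'):
    p,d=camera(n); cv2.imwrite(f'pics/{n}0.png',p[:,:,::-1]); np.save(f'{n}0d.npy',d)
    c=get_calibration(n); print(n,c)
E
```

```text
pics
{'t': 0.0, 'tcp_pos': array([ 0.2731402 , -0.56157635,  0.23050224]), 'orientation': array([ 9.74489904e-01,  2.24429861e-01, -2.61063056e-04, -7.72180199e-04]), 'opening': 0.08518247288048868, 'contact_force': array([-0.69723822, -0.08264407,  0.46901363])}
side {'camera_matrix': array([[604.6267,   0.    , 309.7179],
       [  0.    , 604.6267, 237.3602],
       [  0.    ,   0.    ,   1.    ]]), 'position': array([ 0.5464, -0.8032,  0.7949]), 'rotation': array([ 0.9099, -0.0406,  0.0102, -0.4126])}
top {'camera_matrix': array([[482.2611,   0.    , 322.7142],
       [  0.    , 482.2611, 241.6474],
       [  0.    ,   0.    ,   1.    ]]), 'position': array([0.4443, 0.0214, 0.9622]), 'rotation': array([-0.6472,  0.7552, -0.0788,  0.0672])}
```

View pics/side0.png

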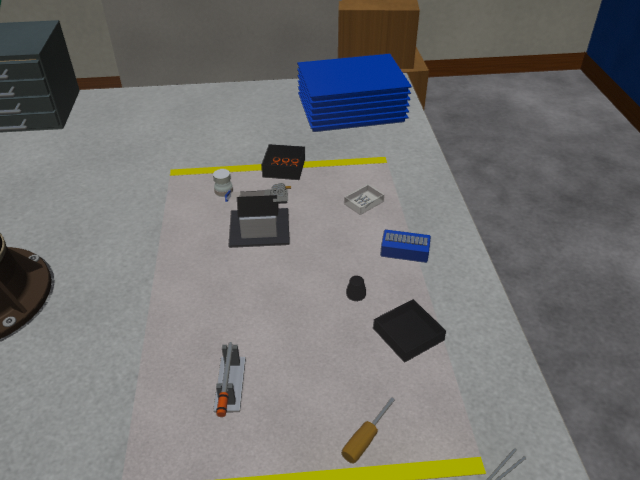

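View pics/top0.png

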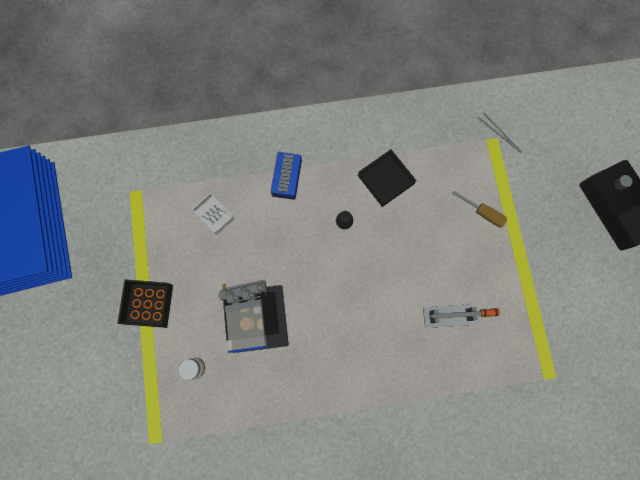

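Run:
```python
from bench import *
import numpy as np
np.set_printoptions(precision=4,suppress=True)
for n in ('side','top'):
    for l in ('case','hinge_entry','hinge_mid','spring_catch','lid_hinge','lid_front','pin_grip','pin_nose','pin_rest'):
        r=place_of(l,n); print(n,l,[(np.array(x['at']),round(float(x['score']),2)) for x in r[:2]])
print(read_state()['t'])
```

```text
side case [(array([0.5122, 0.1357, 0.0451]), 0.79), (array([ 0.7888,  0.044 , -0.0021]), 0.69)]
side hinge_entry [(array([0.564 , 0.1183, 0.1028]), 0.6)]
side hinge_mid [(array([0.5596, 0.1576, 0.0801]), 0.58)]
side spring_catch [(array([0.564 , 0.1868, 0.0648]), 0.62), (array([0.7336, 0.2023, 0.0059]), 0.33)]
side lid_hinge [(array([0.5438, 0.1571, 0.0819]), 0.56)]
side lid_front [(array([0.4525, 0.1573, 0.0754]), 0.82), (array([ 0.4547, -0.2304, -0.0022]), 0.51)]
side pin_grip [(array([ 0.4514, -0.2984,  0.0463]), 0.75)]
side pin_nose [(array([ 0.4632, -0.1867,  0.043 ]), 0.58)]
side pin_rest [(array([ 0.4516, -0.2326, -0.0017]), 0.6)]
top case [(array([0.5153, 0.1396, 0.045 ]), 0.62), (array([ 0.458 , -0.1831,  0.0453]), 0.38)]
top hinge_entry [(array([0.5596, 0.1133, 0.1093]), 0.81), (array([ 0.6772, -0.062 ,  0.0025]), 0.51)]
top hinge_mid [(array([0.56  , 0.1586, 0.083 ]), 0.87), (array([0.5142, 0.1408, 0.0447]), 0.66)]
top spring_catch [(array([0.5571, 0.186 , 0.0702]), 0.75)]
top lid_hinge [(array([0.5495, 0.1604, 0.0815]), 0.8), (array([ 0.4583, -0.2357, -0.0054]), 0.41)]
top lid_front [(array([0.4535, 0.1552, 0.0768]), 0.6)]
top pin_grip [(array([ 0.4519, -0.295 ,  0.0441]), 0.8)]
top pin_nose [(array([ 0.4554, -0.1855,  0.045 ]), 0.73), (array([ 0.5673,  0.3509, -0.002 ]), 0.24)]
top pin_rest [(array([ 0.4579, -0.2363, -0.0026]), 0.89), (array([ 0.6609, -0.3359,  0.0034]), 0.32)]
1.0
```

Both views agree: pin in its rest near (0.452,-0.297), nose toward +y; case near (0.51,0.14), hinge on its +x side with the high end toward -y. Now I'll measure more finely.

```bash
cat > h.py <<'E'
import numpy as np,cv2
from scipy.spatial.transform import Rotation as R
np.set_printoptions(precision=4,suppress=True)
from bench import *
def cloud(n,d):
    c=get_calibration(n);K=c['camera_matrix'];v,u=np.mgrid[:480,:640]
    P=np.stack([(u-K[0,2])*d/K[0,0],(v-K[1,2])*d/K[1,1],d],-1)
    return P@R.from_quat(c['rotation']).as_matrix().T+c['position']
def proj(n,p):
    c=get_calibration(n);K=c['camera_matrix'];q=(np.atleast_2d(p)-c['position'])@R.from_quat(c['rotation']).as_matrix()
    return q[:,:2]/q[:,2:]*K[0,0]+K[:2,2]
def fitline(P):
    m=np.median(P,0);_,_,V=np.linalg.svd(P-P.mean(0));return P.mean(0),V[0]
E
python3 - <<'E'
from h import *
for n,(a,b,c,d) in {'side':(150,280,210,310),'top':(260,370,200,310)}.items():
    im=cv2.imread(f'pics/{n}0.png'); cv2.imwrite(f'pics/{n}0case.png',cv2.resize(im[a:b,c:d],None,fx=5,fy=4.5 if 0 else 5,interpolation=cv2.INTER_CUBIC)[:600,:800])
for n in('side','top'):
    im=cv2.imread(f'pics/{n}0.png').astype(int);D=np.load(n+'0d.npy');P=cloud(n,D)
    b,g,r=im[...,0],im[...,1],im[...,2]
    m=(r>120)&(g<90)&(b<70)&(D>0)&(abs(P[...,0]-.452)<.05)&(abs(P[...,1]+.297)<.05)
    Q=P[m];print(n,'handle',m.sum(),Q.mean(0),Q.min(0),Q.max(0),fitline(Q)[1])
    # shaft: heights >.038 in the pin area
    m=(abs(P[...,0]-.455)<.03)&(P[...,1]>-.33)&(P[...,1]<-.17)&(P[...,2]>.035)&(D>0)
    Q=P[m]
    for y in np.arange(-.32,-.18,.01):
        q=Q[abs(Q[:,1]-y)<.005]
        if len(q):print(round(y,3),len(q),np.median(q,0),q[:,2].max())
E
```

```text
side handle 114 [ 0.4506 -0.2996  0.0492] [ 0.4439 -0.3153  0.0447] [ 0.4567 -0.281   0.0538] [-0.1258 -0.992   0.0122]
-0.32 17 [ 0.4486 -0.3154  0.0455] 0.05085124821328224
-0.31 84 [ 0.4502 -0.311   0.0475] 0.05133673098668212
-0.3 58 [ 0.4512 -0.301   0.0491] 0.05377726620576051
-0.29 61 [ 0.4524 -0.2899  0.0489] 0.052749390297833876
-0.28 32 [ 0.4528 -0.2813  0.0476] 0.050831299318670586
-0.27 133 [ 0.4546 -0.271   0.046 ] 0.050912044072641605
-0.26 35 [ 0.4542 -0.2613  0.0465] 0.04901644976676933
-0.25 33 [ 0.4553 -0.2504  0.0464] 0.050501642248010126
-0.24 24 [ 0.4561 -0.2402  0.0473] 0.04910145630527374
-0.23 28 [ 0.4568 -0.2314  0.0464] 0.050126676521749736
-0.22 31 [ 0.458  -0.2199  0.0469] 0.049943373451788564
-0.21 25 [ 0.4592 -0.2103  0.0463] 0.048141426893886896
-0.2 110 [ 0.4614 -0.2002  0.0449] 0.049709575032350295
-0.19 24 [ 0.459  -0.1925  0.0463] 0.0488418042597033
top handle 70 [ 0.4525 -0.298   0.0496] [ 0.4461 -0.314   0.0451] [ 0.459  -0.2819  0.0539] [-0.119  -0.9926 -0.0223]
-0.31 39 [ 0.4519 -0.3101  0.0495] 0.05234730933662979
-0.3 38 [ 0.4523 -0.3002  0.0495] 0.052823460349851636
-0.29 42 [ 0.4534 -0.2893  0.0494] 0.05445650023548654
-0.28 34 [ 0.4545 -0.2817  0.0483] 0.053581635043473796
-0.27 69 [ 0.4567 -0.2689  0.047 ] 0.0516374583406366
-0.26 28 [ 0.4547 -0.2617  0.0464] 0.05059339608236768
-0.25 24 [ 0.4575 -0.2497  0.0471] 0.048979146859959855
-0.24 23 [ 0.4577 -0.24    0.0465] 0.04989517732040094
-0.23 21 [ 0.4588 -0.2295  0.0476] 0.04950876792241432
-0.22 22 [ 0.4602 -0.22    0.0466] 0.05133427571774685
-0.21 24 [ 0.4606 -0.2105  0.0464] 0.05134555286326081
-0.2 54 [ 0.4618 -0.1988  0.0466] 0.050434214613637174
-0.19 35 [ 0.4619 -0.1931  0.0452] 0.050244729564795976
```

View pics/side0case.png

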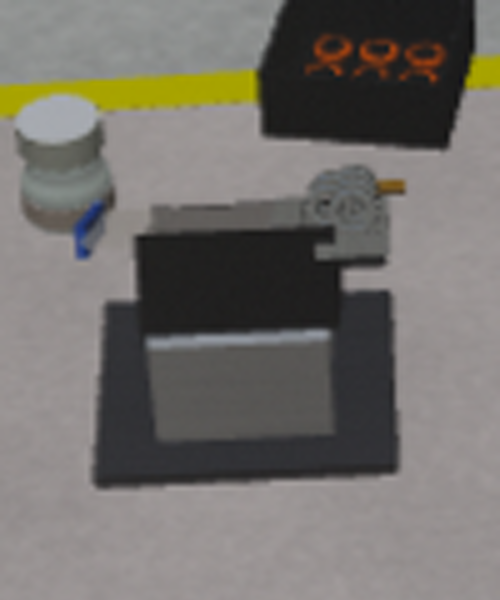

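View pics/top0case.png

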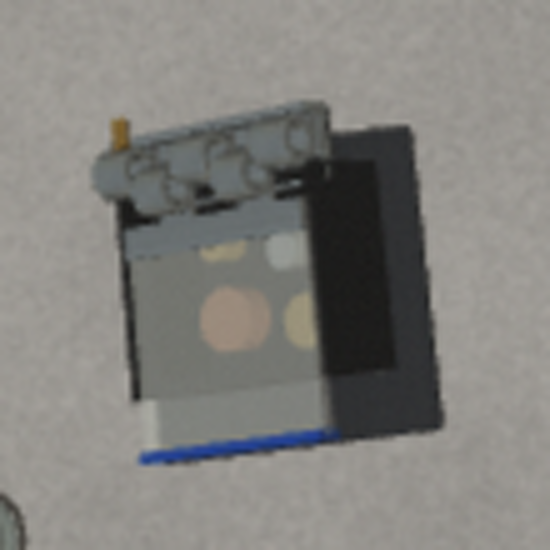

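The side view shows the high wall and the first bore (~(277,191) in full image); the top view shows the blue flange (~(247,349)) and the lid pulled back from the hinge strip. Next: fit case yaw.

Run:
```python
from h import *
D=np.load('side0d.npy');P=cloud('side',D)
Q=P[201:214,241:274].reshape(-1,3);Q=Q[Q[:,2]>0.02]
m=Q.mean(0);U,S,V=np.linalg.svd(Q-m);n=V[2];print('wall',m,n,S/np.sqrt(len(Q)),'yaw deg of normal',np.degrees(np.arctan2(n[0],n[1])))
Dt=np.load('top0d.npy');T=cloud('top',Dt);im=cv2.imread('pics/top0.png').astype(int)
b,g,r=im[...,0],im[...,1],im[...,2]
mm=np.zeros((480,640),bool);mm[335:365,215:290]=True
mb=mm&(b>110)&(r<90)
Q=T[mb];print('blue',len(Q),Q.mean(0),Q.min(0),Q.max(0),fitline(Q)[1])
v,u=np.nonzero(mb);f=np.polyfit(u,v,1);print('blue pix slope',f,u.min(),u.max())
print(T[mb][np.argsort(u)][::6])
# base plate (z<0.012, dark) in top
dark=(r<75)&(g<75)&(b<80);mm=np.zeros((480,640),bool);mm[275:360,220:300]=True
cn,_=cv2.findContours((dark&mm).astype(np.uint8),cv2.RETR_EXTERNAL,cv2.CHAIN_APPROX_NONE)
c=max(cn,key=cv2.contourArea);print(cv2.minAreaRect(c))
# hinge strip: points high x
Q=T[275:310,215:275].reshape(-1,3);Q=Q[(Q[:,2]>.05)]
for y in np.arange(.105,.215,.01):
    q=Q[(abs(Q[:,1]-y)<.005)]
    # barrel tops
    if len(q): i=np.argsort(-q[:,2])[:8];print(round(y,3),len(q),np.median(q[i],0),q[:,0].max())
```

```text
wall [0.5103 0.1056 0.0816] [ 0.033   0.8734 -0.4858] [0.0181 0.0072 0.0021] yaw deg of normal 2.1651952953420817
blue 85 [0.4558 0.1597 0.0785] [ 0.4532  0.1249 -0.0038] [0.4584 0.2004 0.1001] [-0.014  -0.7884  0.6151]
blue pix slope [ -0.1434 383.9484] 228 263
[[0.4551 0.194  0.0602]
 [0.4545 0.1899 0.0626]
 [0.4546 0.1966 0.0065]
 [0.4566 0.1796 0.0675]
 [0.4577 0.175  0.0727]
 [0.4551 0.1694 0.0751]
 [0.4543 0.1637 0.0778]
 [0.4572 0.1594 0.08  ]
 [0.4563 0.1535 0.0836]
 [0.4575 0.1497 0.0842]
 [0.4549 0.1444 0.0859]
 [0.454  0.1383 0.0926]
 [0.4569 0.1344 0.0919]
 [0.4546 0.1305 0.0973]
 [0.4555 0.1249 0.0991]]
((270.5975341796875, 315.3780517578125), (63.60856628417969, 28.712200164794922), 83.6598129272461)
0.105 133 [0.551  0.1091 0.0927] 0.5714591675878328
0.115 178 [0.5583 0.1188 0.1047] 0.5718121699374616
0.125 155 [0.5575 0.1227 0.1116] 0.5715740716229274
0.135 150 [0.5574 0.1311 0.1076] 0.572081646403392
0.145 137 [0.5505 0.1414 0.1019] 0.5727756121864388
0.155 120 [0.5545 0.1513 0.0951] 0.5725423926423618
0.165 115 [0.5576 0.1615 0.0899] 0.5729226752749137
0.175 122 [0.5491 0.1728 0.0842] 0.5734662950127684
0.185 118 [0.5509 0.1824 0.0782] 0.5791076974906446
0.195 75 [0.5597 0.192  0.0726] 0.5798712965969735
```

Run:
```python
from h import *
def unproj(n,uv,z):
    c=get_calibration(n);K=c['camera_matrix'];M=R.from_quat(c['rotation']).as_matrix()
    uv=np.atleast_2d(uv);r=np.c_[(uv-K[:2,2])/K[0,0],np.ones(len(uv))]@M.T
    return c['position']+r*((z-c['position'][2])/r[:,2])[:,None]
for n,box in (('side',(195,255,222,300)),('top',(275,360,220,300))):
    im=cv2.imread(f'pics/{n}0.png').astype(int);D=np.load(n+'0d.npy');P=cloud(n,D)
    a,b,c,d=box
    # plate pixels : dark & z<0.015
    dark=(im.max(2)<85)&(P[...,2]<.02); mm=np.zeros_like(dark);mm[a:b,c:d]=True
    M=dark&mm
    Q=unproj(n,np.argwhere(M)[:,::-1],np.median(P[M][:,2]));print(n,M.sum(),np.median(P[M][:,2]))
    # edges
    if n=='side':
        us=np.arange(234,286);vs=[np.nonzero(M[:,u])[0].max()+.5 for u in us];E=unproj(n,np.c_[us,vs],.006);f=np.polyfit(E[:,0],E[:,1],1);print('front edge: dy/dx',f,E[[0,-1]],np.std(E[:,1]-np.polyval(f,E[:,0])))
    else:
        vs=np.arange(292,342);us=[np.nonzero(M[v])[0].max()+.5 for v in vs];E=unproj(n,np.c_[us,vs],.006);f=np.polyfit(E[:,0],E[:,1],1);print('-y edge dy/dx',f,E[[0,-1]],np.std(E[:,1]-np.polyval(f,E[:,0])))
```

```text
side 1163 0.005939173240650297
front edge: dy/dx [-0.0318  0.0959] [[0.4596 0.0821 0.006 ]
 [0.5591 0.0781 0.006 ]] 0.0008501115708017243
top 737 0.0066262678801277675
-y edge dy/dx [-0.0303  0.101 ] [[0.5545 0.0844 0.006 ]
 [0.4588 0.0878 0.006 ]] 0.0005614188692964002
```

```bash
cat >> h.py <<'E'
a=np.radians(1.9);cx=np.array([np.cos(a),-np.sin(a),0]);hy=np.array([np.sin(a),np.cos(a),0]);Z=np.array([0,0,1.])
cy=hy*np.cos(np.pi/6)-Z*.5; cz=hy*.5+Z*np.cos(np.pi/6)
RT=R.from_matrix(np.c_[cy,cx,-cz])   # tool: x=case y, y=case x, z=-case z
def plan(pos,rot,grip,smax=38,amax=6.5,s=None):
    s=s or read_state();p=np.array(s['tcp_pos']);q=R.from_quat(s['orientation'])
    d=np.array(pos)-p;rv=(q.inv()*rot).as_rotvec(degrees=True)
    n=int(np.ceil(max(np.linalg.norm(d)*1e3/smax,np.linalg.norm(rv)/amax,1)));
    print('t',s['t'],'dist',np.linalg.norm(d)*1e3,'ang',np.linalg.norm(rv),'n',n,'tool shift',q.inv().apply(d)*1e3,'rv',rv)
    for i in range(n):
        qi=q*R.from_rotvec(rv*i/n,degrees=True)
        print([float(x) for x in np.round(np.r_[qi.inv().apply(d/n)*1e3,rv/n],1)]+[grip])
def st():
    s=read_state();print('t',s['t'],'pos',s['tcp_pos'],'err rot',(R.from_quat(s['orientation']).inv()*RT).as_rotvec(degrees=True),'F',s['contact_force'],'op',s['opening'])
    return s
LF=np.array([.4537,.157,.0765])
E
python3 - <<'E'
from h import *
print(grip_point_offset if 'grip_point_offset' in globals() else 'no gpo')
plan(LF-.04*cx+.07*cz,RT,1)
E
python3 -c "import bench;print([x for x in dir(bench) if x[0]!='_'])"
```

```text
0.0187
t 1.0 dist 774.251471399836 ang 68.36354689739596 n 21 tool shift [ 457.6242 -617.3971   94.161 ] rv [-16.2559 -26.9692 -60.6793]
[21.8, -29.4, 4.5, -0.8, -1.3, -2.9, 1]
[23.3, -28.3, 3.6, -0.8, -1.3, -2.9, 1]
[24.8, -27.1, 2.7, -0.8, -1.3, -2.9, 1]
[26.2, -25.9, 1.7, -0.8, -1.3, -2.9, 1]
[27.5, -24.6, 0.8, -0.8, -1.3, -2.9, 1]
[28.7, -23.1, -0.2, -0.8, -1.3, -2.9, 1]
[29.8, -21.7, -1.1, -0.8, -1.3, -2.9, 1]
[30.8, -20.1, -2.1, -0.8, -1.3, -2.9, 1]
[31.8, -18.5, -3.0, -0.8, -1.3, -2.9, 1]
[32.6, -16.8, -4.0, -0.8, -1.3, -2.9, 1]
[33.3, -15.1, -4.9, -0.8, -1.3, -2.9, 1]
[33.9, -13.3, -5.9, -0.8, -1.3, -2.9, 1]
[34.4, -11.5, -6.8, -0.8, -1.3, -2.9, 1]
[34.7, -9.7, -7.7, -0.8, -1.3, -2.9, 1]
[35.0, -7.8, -8.6, -0.8, -1.3, -2.9, 1]
[35.1, -5.9, -9.5, -0.8, -1.3, -2.9, 1]
[35.2, -4.0, -10.4, -0.8, -1.3, -2.9, 1]
[35.1, -2.1, -11.2, -0.8, -1.3, -2.9, 1]
[34.9, -0.2, -12.0, -0.8, -1.3, -2.9, 1]
[34.5, 1.7, -12.8, -0.8, -1.3, -2.9, 1]
[34.1, 3.6, -13.5, -0.8, -1.3, -2.9, 1]
['MotionError', 'camera', 'get_calibration', 'grip_point_offset', 'place_of', 'read_state', 'sign_off', 'silhouettes', 'spot_in']
```

send_rows(steps=[[24,-29,4,-0.8,-1.3,-2.9,1],[25,-28,3,-0.8,-1.3,-2.9,1],[27,-26,2,-0.8,-1.3,-2.9,1],[28,-25,1,-0.8,-1.3,-2.9,1],[29,-23,0,-0.8,-1.3,-2.9,1]])

```text
t: 1.42
tcp_pos: [0.3139, -0.3858, 0.21]
orientation: [0.937, 0.342, -0.05, 0.052]
contact_force: [1.9, -0.0, -0.0]
opening: 0.0253
```

Run:
```python
from h import *
plan([.40,-.1,.2],RT,1)
```

```text
t 1.4167 dist 298.6113289587566 ang 52.04628021665695 n 9 tool shift [ 248.2857 -162.6422  -32.7177] rv [-12.2107 -19.7124 -46.5954]
[27.6, -18.1, -3.6, -1.4, -2.2, -5.2, 1]
[28.9, -15.4, -5.1, -1.4, -2.2, -5.2, 1]
[30.0, -12.6, -6.6, -1.4, -2.2, -5.2, 1]
[30.7, -9.7, -8.0, -1.4, -2.2, -5.2, 1]
[31.1, -6.7, -9.4, -1.4, -2.2, -5.2, 1]
[31.2, -3.6, -10.7, -1.4, -2.2, -5.2, 1]
[31.0, -0.6, -11.9, -1.4, -2.2, -5.2, 1]
[30.4, 2.5, -13.1, -1.4, -2.2, -5.2, 1]
[29.5, 5.5, -14.1, -1.4, -2.2, -5.2, 1]
```

send_rows(steps=[[28,-18,-4,-1.4,-2.2,-5.2,1],[29,-15,-5,-1.4,-2.2,-5.2,1],[30,-13,-7,-1.4,-2.2,-5.2,1],[31,-10,-8,-1.4,-2.2,-5.2,1],[31,-7,-9,-1.4,-2.2,-5.2,1]])

```text
t: 1.83
tcp_pos: [0.3626, -0.2192, 0.2057]
orientation: [0.817, 0.546, -0.129, 0.135]
contact_force: [1.2, 0.1, -0.3]
opening: -0.0002
```

send_rows(steps=[[31,-4,-11,-1.4,-2.2,-5.2,1],[31,-1,-12,-1.4,-2.2,-5.2,1],[30,2,-13,-1.4,-2.2,-5.2,1],[30,5,-14,-1.4,-2.2,-5.2,1],[30,5,-14,0,0,0,1]])

```text
t: 2.25
tcp_pos: [0.4031, -0.0485, 0.1983]
orientation: [0.675, 0.686, -0.186, 0.199]
contact_force: [1.1, 0.3, -0.2]
opening: -0.0001
```

Run:
```python
from h import *
st();plan(LF-.04*cx+.06*cz,RT,1)
```

```text
t 2.25 pos [ 0.4031 -0.0485  0.1983] err rot [2.2128 1.5511 2.1757] F [ 1.1344  0.2718 -0.1734] op -7.743603127731586e-05
t 2.25 dist 247.1731554359232 ang 3.4692983821494616 n 7 tool shift [238.2051  15.2416 -64.1917] rv [2.2128 1.5511 2.1757]
[34.0, 2.2, -9.2, 0.3, 0.2, 0.3, 1]
[34.1, 1.9, -9.0, 0.3, 0.2, 0.3, 1]
[34.1, 1.7, -8.9, 0.3, 0.2, 0.3, 1]
[34.2, 1.5, -8.8, 0.3, 0.2, 0.3, 1]
[34.2, 1.2, -8.7, 0.3, 0.2, 0.3, 1]
[34.2, 1.0, -8.6, 0.3, 0.2, 0.3, 1]
[34.3, 0.8, -8.4, 0.3, 0.2, 0.3, 1]
```

send_rows(steps=[[34,2,-9,0.4,0.3,0.4,1],[34,2,-9,0.4,0.3,0.4,1],[34,2,-9,0.4,0.3,0.4,1],[34,2,-9,0.4,0.3,0.4,1],[34,2,-9,0.4,0.3,0.4,1]])

```text
t: 2.67
tcp_pos: [0.4137, 0.131, 0.1492]
orientation: [0.693, 0.673, -0.183, 0.182]
contact_force: [1.8, -0.4, 1.1]
opening: 0.0001
```

send_rows(steps=[[34,1,-9,0.3,0.2,0.2,1],[24,1,-6,0,0,0,1],[12,1,-3,0,0,0,1],[0,0,0,0,0,0,1],[0,0,0,0,0,0,1]])

```text
t: 3.08
tcp_pos: [0.4184, 0.2119, 0.1264]
orientation: [0.693, 0.674, -0.182, 0.177]
contact_force: [-0.6, 0.3, 0.2]
opening: -0.0001
```

Run:
```python
from h import *
st();plan(LF-.035*cx-.007*cz,RT,1)
for n in('side','top'):
    p,d=camera(n);cv2.imwrite(f'pics/{n}1.png',p[100:400,150:450,::-1] if n=='side' else p[200:440,160:400,::-1])
```

```text
t 3.0833 pos [0.4184 0.2119 0.1264] err rot [ 0.1772 -0.5466  0.2771] F [-0.6472  0.2688  0.1516] op -0.0001260850531871037
t 3.0833 dist 80.0015040143209 ang 0.6379664102386792 n 3 tool shift [-22.2755   1.7195  76.8185] rv [ 0.1772 -0.5466  0.2771]
[-7.4, 0.6, 25.6, 0.1, -0.2, 0.1, 1]
[-7.3, 0.6, 25.6, 0.1, -0.2, 0.1, 1]
[-7.3, 0.6, 25.7, 0.1, -0.2, 0.1, 1]
```

View pics/side1.png

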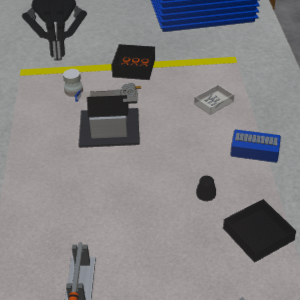

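View pics/top1.png

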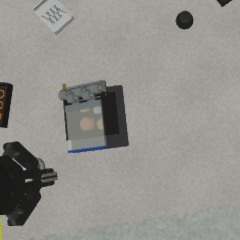

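Run:
```python
from h import *
s=read_state();print(proj('top',s['tcp_pos']),proj('side',s['tcp_pos']))
p,d=camera('top');cv2.imwrite('pics/top2.png',cv2.resize(p[330:420,170:290,::-1],None,fx=6,fy=6))
p,d=camera('side');cv2.imwrite('pics/side2.png',cv2.resize(p[100:260,170:290,::-1],None,fx=4,fy=4)[:600])
```

```text
[[212.831  376.4473]] [[207.948  159.0123]]
```

View pics/top2.png

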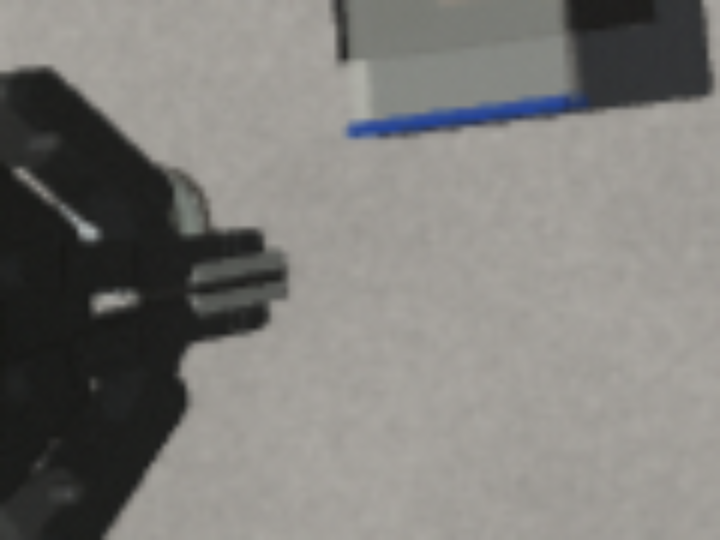

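View pics/side2.png

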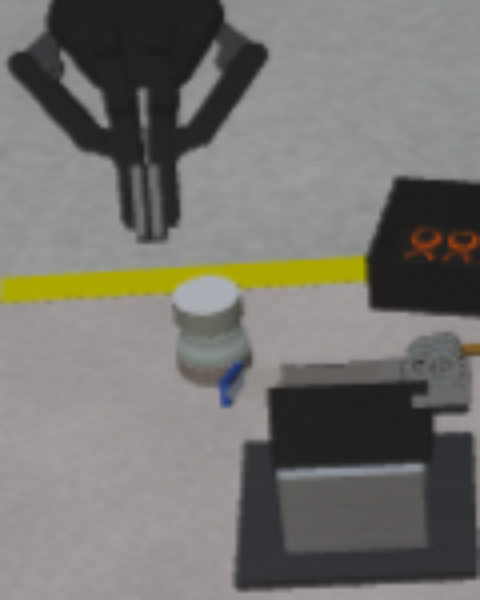

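send_rows(steps=[[-8,0,26,0,0,0,1],[-7,0,26,0,0,0,1],[-7,0,22,0,-0.5,0.3,1],[0,0,0,0,0,0,1],[0,0,0,0,0,0,1]])

```text
t: 3.7
tcp_pos: [0.4187, 0.1488, 0.0753]
orientation: [0.698, 0.668, -0.183, 0.182]
contact_force: [-0.3, 1.2, -0.9]
opening: 0.0002
```

Run:
```python
from h import *
s=st();q=R.from_quat(s['orientation']);print('tool to LF',q.inv().apply(LF-s['tcp_pos'])*1e3)
p,d=camera('top');cv2.imwrite('pics/top3.png',cv2.resize(p[330:420,170:290,::-1],None,fx=6,fy=6))
p,d=camera('side');cv2.imwrite('pics/side3.png',cv2.resize(p[130:260,170:290,::-1],None,fx=4.5,fy=4.5)[:600])
```

```text
t 3.7 pos [0.4187 0.1488 0.0753] err rot [ 0.2977 -0.0948 -0.6318] F [-0.3064  1.2466 -0.9096] op 0.00022815949631370018
tool to LF [ 7.9264 34.688  -5.5681]
```

View pics/top3.png

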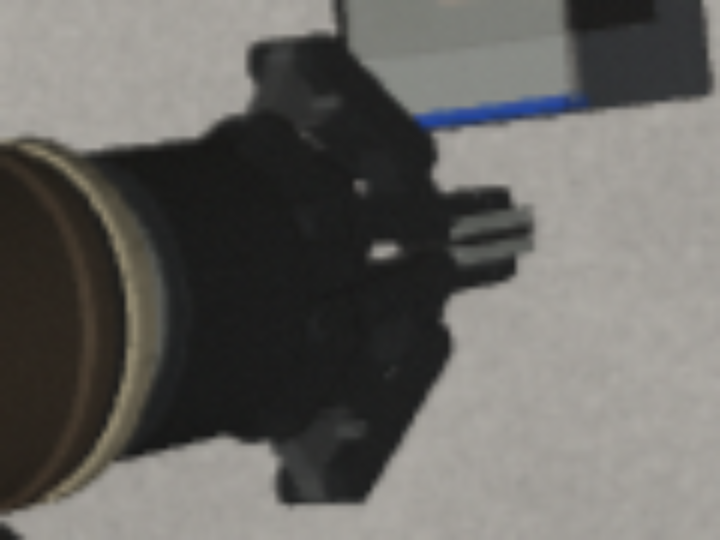

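View pics/side3.png

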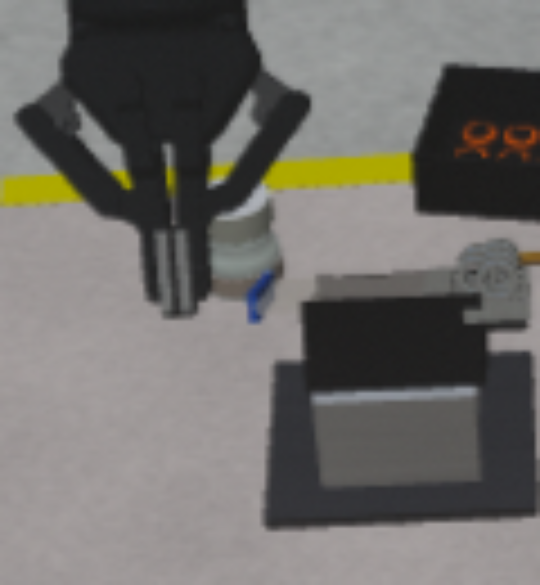

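send_rows(steps=[[4,6,0,0,0,-0.3,1],[4,6,0,0,0,-0.3,1],[0,4,0,0,0,0,1],[0,3,0,0,0,0,1],[0,2,0,0,0,0,1]])

```text
t: 4.22
tcp_pos: [0.4439, 0.1611, 0.0738]
orientation: [0.694, 0.674, -0.18, 0.181]
contact_force: [-1.0, 0.1, 0.1]
opening: -0.0002
```

send_rows(steps=[[0,2,0,0,0,0,1],[0,2,0,0,0,0,1],[0,2,0,0,0,0,1],[0,1,0,0,0,0,1],[0,1,0,0,0,0,1]])

```text
t: 4.63
tcp_pos: [0.4522, 0.1613, 0.0739]
orientation: [0.694, 0.674, -0.18, 0.18]
contact_force: [-2.5, 0.1, 1.4]
opening: -0.0001
```

Run:
```python
from h import *
s=st();q=R.from_quat(s['orientation']);print('tool to LF',q.inv().apply(LF-s['tcp_pos'])*1e3)
```

```text
t 4.6333 pos [0.4522 0.1613 0.0739] err rot [ 0.5451 -0.4606  0.1006] F [-2.5492  0.0965  1.4233] op -9.694294125879798e-05
tool to LF [-5.0145  1.6733 -0.1684]
```

Run:
```python
from h import *
p,d=camera('top');cv2.imwrite('pics/top4.png',cv2.resize(p[275:365,190:310,::-1],None,fx=6,fy=6))
```

```text
(no output)
```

View pics/top4.png

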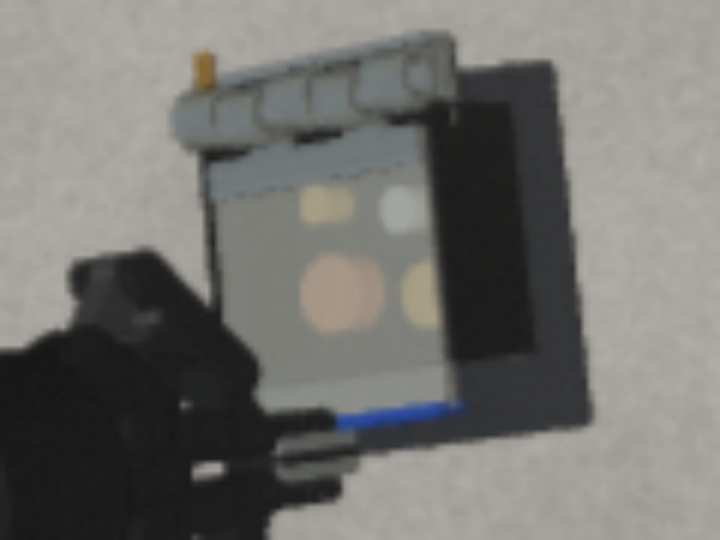

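The lid has slid up and its knuckles now nearly line up with the strip (crop ~(310,100)). Continuing gently.

send_rows(steps=[[0,0.7,0,0,0,0,1],[0,0.7,0,0,0,0,1],[0,0.7,0,0,0,0,1],[0,0.5,0,0,0,0,1],[0,0.5,0,0,0,0,1]])

```text
t: 5.1
tcp_pos: [0.4544, 0.1613, 0.0738]
orientation: [0.693, 0.674, -0.181, 0.18]
contact_force: [-3.6, 0.5, 2.9]
opening: 0.0004
```

send_rows(steps=[[0,0.7,0,0,0,0,1],[0,0.7,0,0,0,0,1],[0,0.5,0,0,0,0,1],[0,0.5,0,0,0,0,1],[0,0.5,0,0,0,0,1]])

```text
t: 5.52
tcp_pos: [0.4545, 0.1612, 0.0739]
orientation: [0.693, 0.674, -0.183, 0.179]
contact_force: [-5.9, 0.8, 2.8]
opening: -0.0
```

send_rows(steps=[[0,1.2,0,0,0,0,1],[0,1.2,0,0,0,0,1],[0,1.2,0,0,0,0,1],[0,1.2,0,0,0,0,1],[0,1.2,0,0,0,0,1]])

```text
t: 5.93
tcp_pos: [0.4545, 0.1612, 0.0738]
orientation: [0.692, 0.675, -0.187, 0.176]
contact_force: [-8.4, 1.6, 5.5]
opening: 0.0
```

Run:
```python
from h import *
st()
p,d=camera('top');cv2.imwrite('pics/top5.png',cv2.resize(p[275:365,190:310,::-1],None,fx=6,fy=6))
```

```text
t 5.9333 pos [0.4545 0.1612 0.0738] err rot [-0.2515 -0.2099  0.5657] F [-8.4241  1.5641  5.4973] op 2.5767412194929243e-05
```

View pics/top5.png

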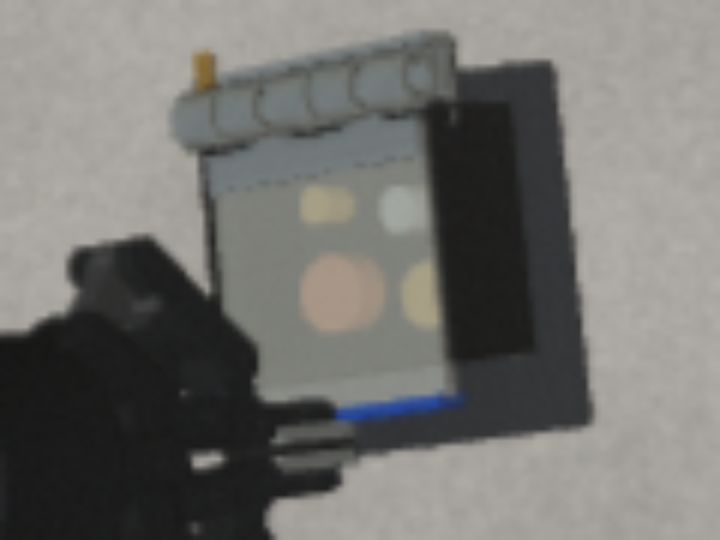

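Stalled at ~8 N with all knuckles flush in the picture: lid is at the stop. Back off and fetch the pin.

send_rows(steps=[[0,-6,0,0,0,0,1],[0,-10,0,0,0,0,1],[-5,-5,-20,0,0,0,0],[-15,0,-30,0,0,0,-1],[-25,0,-30,0,0,0,-1]])

```text
t: 6.4
tcp_pos: [0.4308, 0.1609, 0.1621]
orientation: [0.69, 0.676, -0.191, 0.176]
contact_force: [1.8, 0.1, 0.4]
opening: 0.0359
```

```bash
cat >> h.py <<'E'
pd=np.array([.09,.996,0]);pd/=np.linalg.norm(pd)
RP=R.from_matrix(np.c_[pd,np.cross(-Z,pd),-Z]); PG=np.array([.4518,-.2985,.0455])-.003*pd
E
python3 - <<'E'
from h import *
st();plan(PG+[0,0,.07],RP,-1)
E
```

```text
t 6.4 pos [0.4308 0.1609 0.1621] err rot [-0.5372  0.105   0.8598] F [1.7669 0.1009 0.4376] op 0.035931000699870264
t 6.4 dist 465.1849958363149 ang 30.36914449385367 n 13 tool shift [-376.3651   32.9308  271.4073] rv [ 0.1075 30.1191  3.8873]
[-29.0, 2.5, 20.9, 0.0, 2.3, 0.3, -1]
[-29.8, 2.7, 19.7, 0.0, 2.3, 0.3, -1]
[-30.5, 2.8, 18.5, 0.0, 2.3, 0.3, -1]
[-31.2, 3.0, 17.2, 0.0, 2.3, 0.3, -1]
[-31.9, 3.2, 15.9, 0.0, 2.3, 0.3, -1]
[-32.5, 3.4, 14.6, 0.0, 2.3, 0.3, -1]
[-33.0, 3.5, 13.3, 0.0, 2.3, 0.3, -1]
[-33.5, 3.7, 12.0, 0.0, 2.3, 0.3, -1]
[-34.0, 3.9, 10.6, 0.0, 2.3, 0.3, -1]
[-34.3, 4.1, 9.2, 0.0, 2.3, 0.3, -1]
[-34.7, 4.2, 7.8, 0.0, 2.3, 0.3, -1]
[-34.9, 4.4, 6.4, 0.0, 2.3, 0.3, -1]
[-35.1, 4.6, 5.0, 0.0, 2.3, 0.3, -1]
```

send_rows(steps=[[-31,2,18,0,2.3,0.3,-1],[-31,3,18,0,2.3,0.3,-1],[-32,3,17,0,2.3,0.3,-1],[-32,3,17,0,2.3,0.3,-1],[-33,3,16,0,2.3,0.3,-1]])

```text
t: 6.82
tcp_pos: [0.4433, -0.0113, 0.1581]
orientation: [0.71, 0.688, -0.105, 0.111]
contact_force: [0.8, -0.7, -0.5]
opening: 0.0851
```

send_rows(steps=[[-33,3,15,0,2.3,0.3,-1],[-33,3,14,0,2.3,0.3,-1],[-34,4,13,0,2.3,0.3,-1],[-34,4,12,0,2.3,0.3,-1],[-34,4,11,0,2.3,0.3,-1]])

```text
t: 7.23
tcp_pos: [0.4545, -0.1991, 0.135]
orientation: [0.725, 0.687, -0.025, 0.047]
contact_force: [0.3, 0.7, -0.3]
opening: 0.0857
```

Run:
```python
from h import *
st();plan(PG+[0,0,.055],RP,-1)
```

```text
t 7.2333 pos [ 0.4545 -0.1991  0.135 ] err rot [  1.5431 -24.1703  -1.613 ] F [ 0.3114  0.669  -0.3414] op 0.08568345542088729
t 7.2333 dist 108.11214763517097 ang 6.479580819095664 n 3 tool shift [-98.3939   1.1076  44.7846] rv [2.0599 5.7699 2.1096]
[-32.8, 0.4, 14.9, 0.7, 1.9, 0.7, -1]
[-33.3, 0.9, 13.8, 0.7, 1.9, 0.7, -1]
[-33.7, 1.5, 12.7, 0.7, 1.9, 0.7, -1]
```

send_rows(steps=[[-32,0,12,0.7,2,0.7,-1],[-32,1,11,0.7,2,0.7,-1],[-22,1,8,0.7,2,0.7,-1],[-6,1,3,0,0,0,-1],[0,0,0,0,0,0,-1]])

```text
t: 7.65
tcp_pos: [0.4472, -0.3104, 0.1057]
orientation: [0.744, 0.668, 0.002, -0.0]
contact_force: [1.1, 1.1, -0.1]
opening: 0.0853
```

Run:
```python
from h import *
st();plan(PG+[0,0,-.0187],RP,-1)
p,d=camera('top');cv2.imwrite('pics/top6.png',cv2.resize(p[260:370,400:540,::-1],None,fx=5,fy=5))
```

```text
t 7.65 pos [ 0.4472 -0.3104  0.1057] err rot [ -0.9785 -30.1973  -4.2648] F [ 1.0826  1.1328 -0.0998] op 0.08532417352893094
t 7.65 dist 79.55354242833758 ang 1.0911919779424046 n 3 tool shift [ 8.9817  3.1103 78.9837] rv [ 0.1507 -0.216  -1.0589]
[3.0, 1.0, 26.3, 0.1, -0.1, -0.4, -1]
[3.0, 1.1, 26.3, 0.1, -0.1, -0.4, -1]
[3.0, 1.1, 26.3, 0.1, -0.1, -0.4, -1]
```

View pics/top6.png

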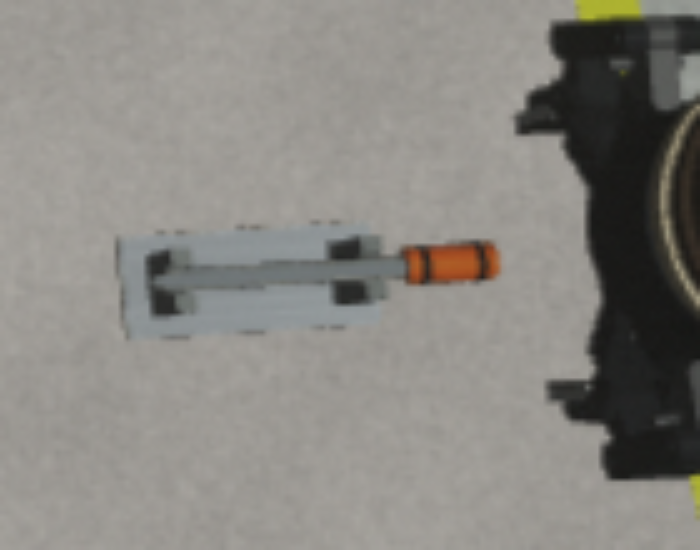

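The pin lies in its rest, orange handle at about (490,312) full-image; gripper open behind it. Descend.

send_rows(steps=[[3,1,25,0,0,-0.4,-1],[3,1,25,0,0,-0.4,-1],[3,1,20,0,0,-0.3,-1],[0,0,6,0,0,0,-1],[0,0,2,0,0,0,-1]])

```text
t: 8.12
tcp_pos: [0.455, -0.2932, 0.0296]
orientation: [0.734, 0.679, 0.003, 0.003]
contact_force: [-0.0, -0.6, 0.1]
opening: 0.0855
```

Run:
```python
from h import *
st();plan(PG+[0,0,-.0187],RP,-1)
for n,c in(('top',(260,370,400,540)),('side',(320,430,180,300))):
  p,d=camera(n);cv2.imwrite(f'pics/{n}7.png',cv2.resize(p[c[0]:c[1],c[2]:c[3],::-1],None,fx=5,fy=5))
```

```text
t 8.1167 pos [ 0.455  -0.2932  0.0296] err rot [ -0.1712 -30.016   -2.6551] F [-0.0003 -0.6229  0.078 ] op 0.08546766044623035
t 8.1167 dist 9.403434419230807 ang 0.8570533617477198 n 1 tool shift [-8.5265 -2.8397  2.7677] rv [ 0.5151 -0.036   0.6841]
[-8.5, -2.8, 2.8, 0.5, -0.0, 0.7, -1]
```

View pics/side7.png

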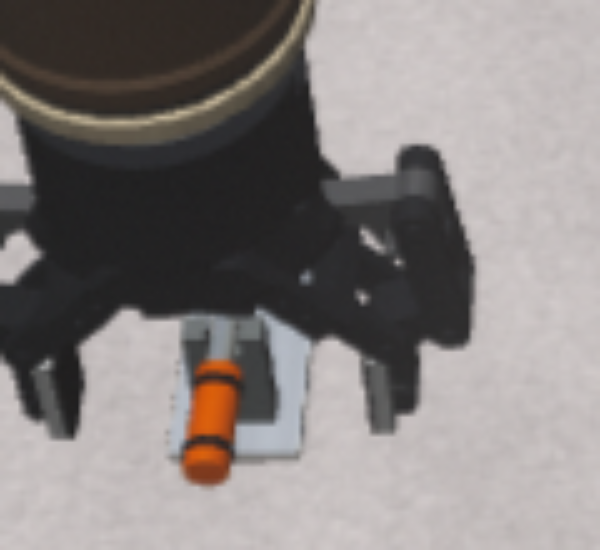

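send_rows(steps=[[-8,-2.5,2,0.4,0,0.5,-1],[0,0,0,0,0,0,-1],[0,0,0,0,0,0,-1],[0,0,0,0,0,0,-1],[0,0,0,0,0,0,-1]])

```text
t: 8.63
tcp_pos: [0.4542, -0.3038, 0.0328]
orientation: [0.738, 0.675, 0.001, 0.004]
contact_force: [0.7, 0.0, -0.3]
opening: 0.0853
```

Run:
```python
from h import *
st();plan(PG+[0,0,-.0187],RP,-1)
```

```text
t 8.6333 pos [ 0.4542 -0.3038  0.0328] err rot [ -0.4019 -29.7736  -3.24  ] F [ 0.6645  0.0172 -0.3175] op 0.08533694444184045
t 8.6333 dist 6.950753075857895 ang 0.5003266527590166 n 1 tool shift [ 2.1234 -2.9424  5.9285] rv [0.4513 0.2056 0.066 ]
[2.1, -2.9, 5.9, 0.5, 0.2, 0.1, -1]
```

send_rows(steps=[[1,-1,2,0.2,0,0,-1],[1,-1,2,0.2,0,0,-1],[0,-1,2,0,0,0,-1],[0,0,1,0,0,0,-1],[0,0,0,0,0,0,-1]])

```text
t: 9.05
tcp_pos: [0.4512, -0.3017, 0.0256]
orientation: [0.738, 0.675, -0.001, 0.002]
contact_force: [-0.6, 0.2, -0.2]
opening: 0.0856
```

Run:
```python
from h import *
st();plan(PG+[0,0,-.0187],RP,-1)
```

```text
t 9.05 pos [ 0.4512 -0.3017  0.0256] err rot [ -0.7984 -29.7566  -3.1721] F [-0.6075  0.2184 -0.153 ] op 0.08564203052385493
t 9.05 dist 1.2443682942880336 ang 0.24216659043529273 n 1 tool shift [ 0.2666  0.2767 -1.1836] rv [0.0559 0.2338 0.0292]
[0.3, 0.3, -1.2, 0.1, 0.2, 0.0, -1]
```

send_rows(steps=[[0,0,0,0,0,0,1],[0,0,0,0,0,0,1],[0,0,0,0,0,0,1],[0,0,0,0,0,0,1],[0,0,0,0,0,0,1]], force=70)

```text
t: 9.47
tcp_pos: [0.4511, -0.3015, 0.0253]
orientation: [0.738, 0.675, -0.001, 0.001]
contact_force: [0.2, 0.2, 0.2]
opening: 0.0255
```

send_rows(steps=[[0,0,0,0,0,0,1],[0,0,0,0,0,0,1],[0,0,0,0,0,0,1],[0,0,0,0,0,0,1],[0,0,-4,0,0,0,1]])

```text
t: 9.88
tcp_pos: [0.4507, -0.3013, 0.029]
orientation: [0.738, 0.675, -0.001, 0.001]
contact_force: [-1.0, -0.6, -0.4]
opening: 0.0118
```

Run:
```python
from h import *
st();
for n,c in(('top',(260,370,400,540)),('side',(320,430,180,300))):
  p,d=camera(n);cv2.imwrite(f'pics/{n}8.png',cv2.resize(p[c[0]:c[1],c[2]:c[3],::-1],None,fx=5,fy=5))
```

```text
t 9.8833 pos [ 0.4507 -0.3013  0.029 ] err rot [ -0.8741 -29.8047  -3.1386] F [-1.0372 -0.6423 -0.4426] op 0.01177269077714016
```

View pics/side8.png

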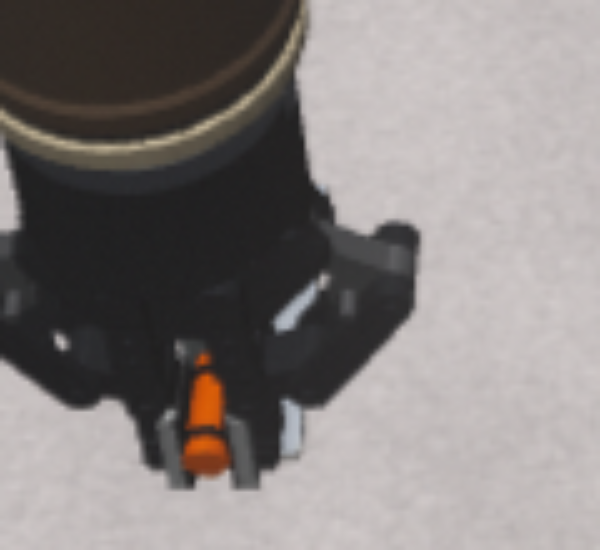

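send_rows(steps=[[0,0,-15,0,0,0,1],[0,0,-25,0,0,0,1],[0,0,-30,0,0,0,1],[0,0,-30,0,0,0,1],[0,0,-30,0,0,0,1]])

```text
t: 10.4
tcp_pos: [0.4472, -0.2988, 0.1585]
orientation: [0.738, 0.675, -0.003, -0.005]
contact_force: [0.6, -1.1, -1.1]
opening: 0.0117
```

```bash
echo 'H=np.array([.560,.156,.0835])' >>h.py
python3 - <<'E'
from h import *
st();plan(H-.200*cy-.0187*cz+.03*Z,RT,1)
p,d=camera('side');cv2.imwrite('pics/side9.png',p[200:480,100:440,::-1])
E
```

```text
t 10.4 pos [ 0.4472 -0.2988  0.1585] err rot [ -1.4103 -30.1537  -2.9361] F [ 0.5862 -1.0837 -1.1102] op 0.011691238986737367
t 10.4 dist 295.1332066293411 ang 30.32911796733936 n 8 tool shift [280.8532  81.8907 -38.9747] rv [ -1.4103 -30.1537  -2.9361]
[35.1, 10.2, -4.9, -0.2, -3.8, -0.4, 1]
[34.6, 10.5, -7.1, -0.2, -3.8, -0.4, 1]
[34.0, 10.7, -9.4, -0.2, -3.8, -0.4, 1]
[33.3, 11.0, -11.5, -0.2, -3.8, -0.4, 1]
[32.4, 11.2, -13.7, -0.2, -3.8, -0.4, 1]
[31.3, 11.5, -15.7, -0.2, -3.8, -0.4, 1]
[30.2, 11.7, -17.7, -0.2, -3.8, -0.4, 1]
[28.9, 12.0, -19.6, -0.2, -3.8, -0.4, 1]
```

View pics/side9.png

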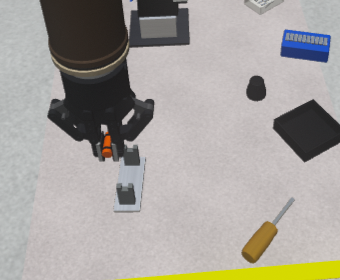

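Pin is out of the rest and held. Move to the approach.

send_rows(steps=[[25,8,-4,-0.2,-3,-0.4,1],[34,10,-7,-0.2,-3.8,-0.4,1],[33,11,-9,-0.2,-3.8,-0.4,1],[32,11,-11,-0.2,-3.8,-0.4,1],[32,11,-14,-0.2,-3.8,-0.4,1]])

```text
t: 10.87
tcp_pos: [0.5145, -0.157, 0.194]
orientation: [0.726, 0.667, -0.116, 0.123]
contact_force: [0.9, -0.0, -0.9]
opening: 0.0122
```

Run:
```python
from h import *
st();plan(H-.200*cy-.0187*cz+.03*Z,RT,1,30)
```

```text
t 10.8667 pos [ 0.5145 -0.157   0.194 ] err rot [  0.0694 -10.5684  -3.0687] F [ 0.9044 -0.0139 -0.9148] op 0.01224018483282089
t 10.8667 dist 136.38079037261457 ang 11.005179182025389 n 5 tool shift [124.8347  28.7675 -46.7808] rv [  0.0694 -10.5684  -3.0687]
[25.0, 5.8, -9.4, 0.0, -2.1, -0.6, 1]
[24.5, 6.0, -10.3, 0.0, -2.1, -0.6, 1]
[24.1, 6.3, -11.2, 0.0, -2.1, -0.6, 1]
[23.6, 6.5, -12.1, 0.0, -2.1, -0.6, 1]
[23.1, 6.8, -12.9, 0.0, -2.1, -0.6, 1]
```

send_rows(steps=[[25,7,-10,0,-2.2,-0.7,1],[25,7,-11,0,-2.2,-0.7,1],[24,7,-11,0,-2.2,-0.7,1],[20,6,-10,0,-2,-0.6,1],[10,3,-5,0,-1,-0.3,1]])

```text
t: 11.28
tcp_pos: [0.556, -0.0284, 0.1989]
orientation: [0.691, 0.677, -0.177, 0.182]
contact_force: [-0.7, 0.6, -1.2]
opening: 0.0119
```

send_rows(steps=[[0,0,0,0,0,0,1],[0,0,0,0,0,0,1],[0,0,0,0,0,0,1],[0,0,0,0,0,0,1],[0,0,0,0,0,0,1]])

```text
t: 11.7
tcp_pos: [0.5561, -0.0254, 0.1975]
orientation: [0.689, 0.679, -0.176, 0.182]
contact_force: [0.5, -0.2, 0.3]
opening: 0.012
```

Run:
```python
from h import *
st();plan(H-.177*cy-.0187*cz,RT,1,30)
for n,c in(('top',(220,350,200,360)),('side',(150,290,200,370))):
  p,d=camera(n);np.save(n+'10d.npy',d);cv2.imwrite(f'pics/{n}10f.png',p[:,:,::-1]);cv2.imwrite(f'pics/{n}10.png',cv2.resize(p[c[0]:c[1],c[2]:c[3],::-1],None,fx=4.25,fy=4.25))
```

```text
t 11.7 pos [ 0.5561 -0.0254  0.1975] err rot [ 1.1451 -0.6578  0.7355] F [ 0.4737 -0.2017  0.3339] op 0.011984148006097062
t 11.7 dist 45.77906688452754 ang 1.5115834732944688 n 2 tool shift [36.81   -2.1663 27.1303] rv [ 1.1451 -0.6578  0.7355]
[18.4, -1.1, 13.6, 0.6, -0.3, 0.4, 1]
[18.5, -1.1, 13.5, 0.6, -0.3, 0.4, 1]
```

View pics/side10.png

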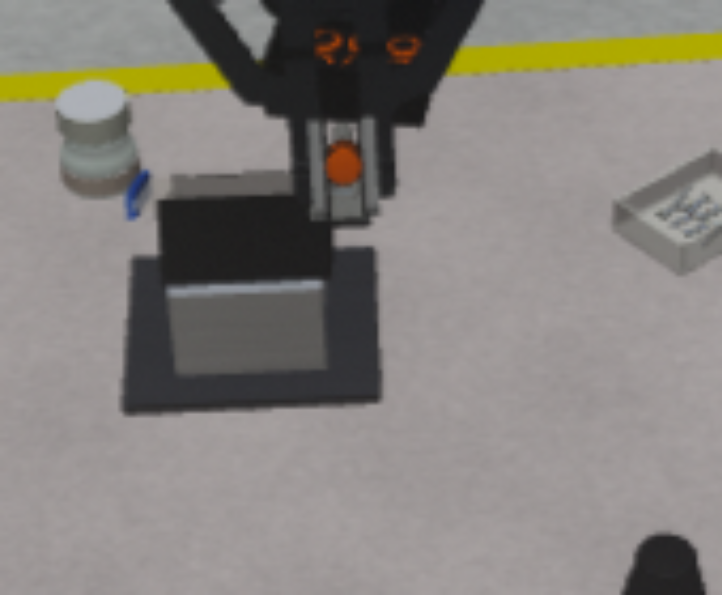

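View pics/top10.png

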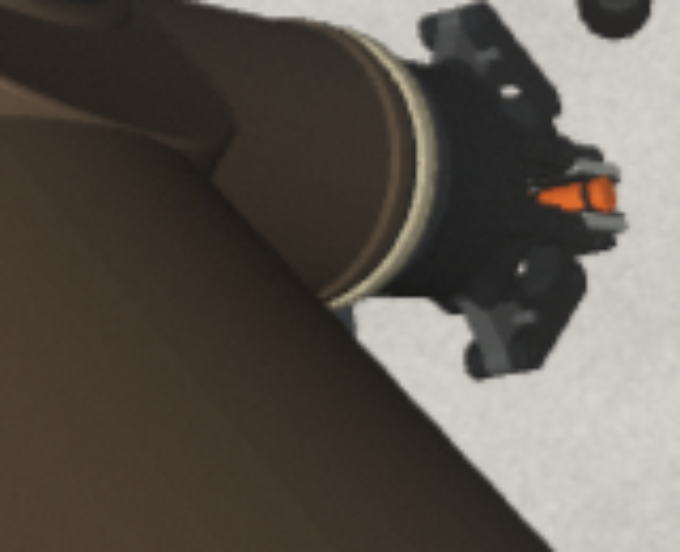

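Side camera looks nearly along the hinge axis (good for centring); top is blocked by the arm. I'll find the bore in the earlier clear side picture and compare with the handle in the same camera.

Run:
```python
from h import *
a=cv2.imread('pics/side0.png')[175:215,255:305];b=cv2.imread('pics/side1.png')[75:115,105:155]
c=cv2.imread('pics/side10f.png')[175:215,255:305]
o=np.hstack([cv2.resize(x,None,fx=8,fy=8,interpolation=cv2.INTER_CUBIC) for x in (a,c)])
cv2.imwrite('pics/bore.png',o)
```

```text
(no output)
```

View pics/bore.png

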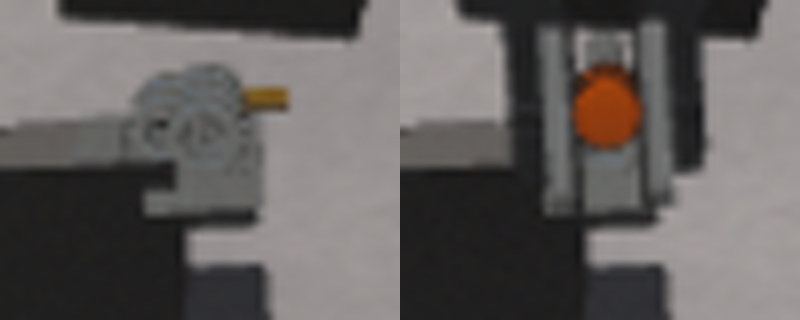

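Run:
```python
from h import *
s=read_state();q=R.from_quat(s['orientation']);Rm=q.as_matrix()
g=np.array(s['tcp_pos'])-.0187*Rm[:,2]
im=cv2.imread('pics/side10f.png').astype(int);b,g_,r=im[...,0],im[...,1],im[...,2]
m=(r>110)&(g_<95)&(b<70);m[:178]=False;m[205:]=False;m[:,:265]=False;m[:,295:]=False
v,u=np.nonzero(m);print('orange',m.sum(),u.mean(),v.mean(),u.min(),u.max(),v.min(),v.max())
D=np.load('side10d.npy');P=cloud('side',D)[m];print('handle end pts',np.median(P,0),'case-rel to grasp', ((P-g)@np.c_[cx,cy,cz]).mean(0)*1e3)
for k in(-.011,-.014,-.017): print(k,'pred end px',proj('side',g+k*Rm[:,0]))
e=H-.046*cy;print('entry pred px',proj('side',e))
# ray of the bore pixel, at entry plane y
c=get_calibration('side');K=c['camera_matrix'];M=R.from_quat(c['rotation']).as_matrix()
ray=M@np.array([(279.9-K[0,2])/K[0,0],(190.75-K[1,2])/K[0,0],1])
for dy in(-.003,0,.003):
    t=((e+dy*cy-c['position'])@cy)/(ray@cy);x=c['position']+t*ray
    print('bore from px',x,'in case axes rel e',np.array([cx,cy,cz])@(x-e)*1e3)
# depth-derived: front face of the first knuckle in side0
D0=np.load('side0d.npy');P0=cloud('side',D0)
Q=(P0[186:197,275:286].reshape(-1,3)-e)@np.c_[cx,cy,cz]*1e3
print('face y med',np.median(Q,0),np.percentile(Q[:,1],[10,25,50,75]))
```

```text
orange 53 280.24528301886795 188.37735849056602 277 284 184 192
handle end pts [ 0.5549 -0.0269  0.2202] case-rel to grasp [ -0.7061 -11.7144   0.115 ]
-0.011 pred end px [[280.788  188.4514]]
-0.014 pred end px [[280.7906 188.6879]]
-0.017 pred end px [[280.7932 188.9257]]
entry pred px [[281.533  191.6017]]
bore from px [0.5557 0.1147 0.1098] in case axes rel e [-2.9517 -3.      2.1   ]
bore from px [0.5557 0.1172 0.108 ] in case axes rel e [-3.0076 -0.      1.7454]
bore from px [0.5557 0.1196 0.1062] in case axes rel e [-3.0636  3.      1.3908]
face y med [-3.1886  9.3557 -1.8577] [ 1.6678  3.6373  9.3557 31.9396]
```

Run:
```python
from h import *
s=read_state();Rm=R.from_quat(s['orientation']).as_matrix();g=np.array(s['tcp_pos'])-.0187*Rm[:,2]
D=np.load('side10d.npy');P=(cloud('side',D)-g)@Rm*1e3
im=cv2.imread('pics/side10f.png')
for v in range(175,193):print(v,[tuple(int(x) for x in P[v,u]) for u in range(277,285)], [int(x) for x in im[v,277:285,2]])
for k in(.02,.05,.08,.11): print(k,proj('side',g+k*Rm[:,0]))
```

```text
175 [(390, -9, 19), (384, -6, 19), (387, -4, 19), (385, -2, 19), (383, 0, 19), (384, 1, 19), (385, 4, 19), (383, 6, 19)] [26, 27, 25, 25, 24, 26, 26, 28]
176 [(390, -9, 21), (386, -7, 21), (389, -4, 21), (387, -2, 21), (386, 0, 21), (385, 1, 22), (383, 4, 21), (381, 6, 21)] [26, 25, 26, 27, 26, 26, 27, 30]
177 [(396, -9, 24), (389, -7, 24), (388, -5, 24), (381, -2, 23), (390, 0, 24), (386, 1, 24), (385, 3, 24), (-4, 6, -17)] [35, 31, 29, 29, 30, 26, 28, 32]
178 [(395, -9, 26), (392, -7, 26), (390, -5, 26), (391, -3, 26), (389, 0, 26), (390, 1, 27), (384, 3, 26), (-8, 6, -16)] [84, 70, 57, 51, 53, 51, 50, 47]
179 [(391, -9, 28), (384, -7, 28), (103, -2, -2), (97, -1, -3), (98, 0, -2), (386, 1, 28), (392, 3, 29), (-10, 6, -14)] [142, 135, 106, 103, 95, 121, 122, 69]
180 [(383, -9, 29), (97, -4, -1), (85, -2, -2), (82, -1, -3), (85, 0, -2), (99, 2, 0), (384, 3, 30), (-8, 5, -12)] [146, 111, 99, 103, 96, 104, 120, 70]
181 [(381, -10, 32), (84, -4, -1), (73, -2, -2), (66, -1, -3), (66, 0, -3), (82, 2, -1), (378, 3, 32), (-12, 5, -11)] [143, 112, 101, 101, 94, 87, 141, 74]
182 [(376, -10, 
[... 1073 characters left out ...]
, (-14, -4, 0), (-14, -2, 0), (-13, -1, 0), (-11, 0, 0), (-9, 1, 1), (-11, 3, 1), (-12, 5, 1)] [137, 146, 146, 145, 145, 145, 144, 130]
190 [(-10, -6, 2), (-13, -4, 1), (-13, -2, 1), (-8, -1, 2), (-12, 0, 2), (-12, 1, 2), (-14, 3, 2), (-15, 4, 2)] [129, 143, 144, 143, 143, 142, 140, 107]
191 [(-13, -6, 3), (-11, -4, 3), (-10, -3, 3), (-10, -1, 4), (-8, 0, 4), (-10, 1, 4), (-10, 3, 4), (-14, 4, 3)] [114, 136, 140, 140, 139, 139, 135, 78]
192 [(-9, -6, 5), (-13, -4, 5), (-15, -3, 4), (-14, -1, 5), (-13, 0, 5), (-12, 1, 5), (-11, 3, 5), (168, 4, 29)] [49, 105, 130, 133, 130, 131, 106, 76]
0.02 [[280.7621 186.09  ]]
0.05 [[280.7385 183.9381]]
0.08 [[280.7162 181.9062]]
0.11 [[280.6951 179.9845]]
```

The depth shows the shaft in the hand: straight along the tool x to ~0.5°, centred within ~1 mm, nose ~105-110 mm ahead. Go to the bore mouth.

```bash
echo 'E1=H-.046*cy-.0023*cx+.0012*cz
def goal(k): return E1+k*cy-.0187*cz   # grasp point at k along axis from the entry' >>h.py
python3 - <<'E'
from h import *
plan(goal(-.122),RT,1,20)
E
```

```text
t 11.8 dist 53.07255295050803 ang 1.4866978151918073 n 3 tool shift [46.0964 -4.3976 25.9322] rv [ 1.1389 -0.6408  0.709 ]
[15.4, -1.5, 8.6, 0.4, -0.2, 0.2, 1]
[15.4, -1.5, 8.6, 0.4, -0.2, 0.2, 1]
[15.4, -1.5, 8.5, 0.4, -0.2, 0.2, 1]
```

send_rows(steps=[[5,-1,7,0.3,-0.2,0.2,1],[6,-1,8,0.3,-0.2,0.2,1],[6,-1,6,0.3,-0.2,0.2,1],[6,-1,3,0.2,0,0.1,1],[4,0,1,0,0,0,1]])

```text
t: 12.22
tcp_pos: [0.552, -0.0172, 0.1597]
orientation: [0.697, 0.669, -0.187, 0.18]
contact_force: [0.0, -0.3, -0.0]
opening: 0.0119
```

Run:
```python
from h import *
st();plan(goal(-.122),RT,1,20)
```

```text
t 12.2167 pos [ 0.552  -0.0172  0.1597] err rot [-0.1751  0.074  -0.4074] F [ 0.0476 -0.3066 -0.0253] op 0.011856928117448942
t 12.2167 dist 20.46080367503369 ang 0.4495678302302524 n 2 tool shift [20.2007 -0.1934 -3.2461] rv [-0.1751  0.074  -0.4074]
[10.1, -0.1, -1.6, -0.1, 0.0, -0.2, 1]
[10.1, -0.1, -1.6, -0.1, 0.0, -0.2, 1]
```

send_rows(steps=[[2,0,-1.5,0,0,-0.2,1],[4,0,-1.5,0,0,0,1],[5,0,0,0,0,0,1],[4,0,0,0,0,0,1],[1,0,0,0,0,0,1]])

```text
t: 12.63
tcp_pos: [0.5524, 0.0016, 0.1523]
orientation: [0.695, 0.671, -0.187, 0.179]
contact_force: [-0.5, 0.9, 0.3]
opening: 0.0119
```

Run:
```python
from h import *
s=st();plan(goal(-.122),RT,1,20)
for n,c in(('side',(160,230,240,320)),('top',(260,330,200,300))):
  p,d=camera(n);np.save(n+'11d.npy',d);cv2.imwrite(f'pics/{n}11f.png',p[:,:,::-1]);cv2.imwrite(f'pics/{n}11.png',cv2.resize(p[c[0]:c[1],c[2]:c[3],::-1],None,fx=8,fy=8,interpolation=cv2.INTER_CUBIC))
s=read_state();Rm=R.from_quat(s['orientation']).as_matrix();g=np.array(s['tcp_pos'])-.0187*Rm[:,2]
P=(cloud('side',np.load('side11d.npy'))-g)@Rm*1e3
for v in range(176,188):print(v,[tuple(int(x) for x in P[v,u]) for u in range(275,288)])
```

```text
t 12.6333 pos [0.5524 0.0016 0.1523] err rot [-0.2076  0.0405 -0.0067] F [-0.5014  0.8973  0.2657] op 0.011895845093545729
t 12.6333 dist 0.4215525227385546 ang 0.21162621582899996 n 1 tool shift [ 0.2762  0.2131 -0.2366] rv [-0.2076  0.0405 -0.0067]
[0.3, 0.2, -0.2, -0.2, 0.0, -0.0, 1]
176 [(343, -14, -8), (345, -12, -8), (340, -9, -8), (339, -7, -8), (344, -5, -8), (345, -3, -8), (338, 0, -8), (340, 1, -8), (-8, 8, -40), (-11, 9, -41), (-10, 11, -40), (-12, 13, -41), (-12, 14, -41)]
177 [(344, -14, -6), (338, -12, -6), (344, -9, -6), (345, -7, -6), (342, -5, -6), (345, -3, -5), (344, 0, -5), (345, 1, -5), (-15, 8, -39), (-9, 9, -39), (-11, 11, -39), (-8, 12, -39), (-7, 14, -38)]
178 [(343, -14, -4), (347, -12, -3), (337, -9, -4), (347, -7, -3), (344, -5, -3), (347, -3, -3), (343, -1, -3), (341, 1, -3), (-11, 7, -37), (-10, 9, -37), (-8, 11, -37), (-10, 12, -37), (-7, 14, -37)]
179 [(339, -14, -2), (341, -12, -2), (348, -10, -1), (340, -7, -2), (342, -5, -1), (340, -3, -1), (337, -1, -2), (340, 1, -1), (-10, 7, -36), (-12, 9, -36), (-12, 11, -36), (-12, 12, -36), (-10, 14, -35)]
180
[... 871 characters left out ...]
(184, 0, -7), (194, 2, -6), (-9, 7, -27), (-10, 9, -27), (-11, 10, -27), (-10, 12, -27), (-10, 14, -27)]
185 [(325, -14, 9), (322, -12, 9), (188, -7, -4), (174, -4, -6), (171, -2, -6), (164, 0, -7), (167, 1, -7), (173, 3, -6), (-14, 7, -26), (-9, 9, -25), (-10, 10, -25), (-10, 12, -25), (-10, 14, -25)]
186 [(322, -14, 11), (187, -9, -3), (166, -6, -5), (158, -4, -6), (149, -2, -7), (146, 0, -7), (150, 1, -6), (152, 3, -6), (-9, 7, -24), (-9, 9, -24), (-13, 10, -24), (-12, 12, -24), (-13, 14, -24)]
187 [(319, -14, 13), (173, -8, -2), (149, -6, -5), (140, -4, -6), (131, -2, -7), (131, 0, -7), (134, 1, -6), (135, 3, -6), (-8, 7, -22), (-7, 8, -22), (-13, 10, -22), (-11, 12, -22), (-9, 13, -22)]
```

View pics/side11.png

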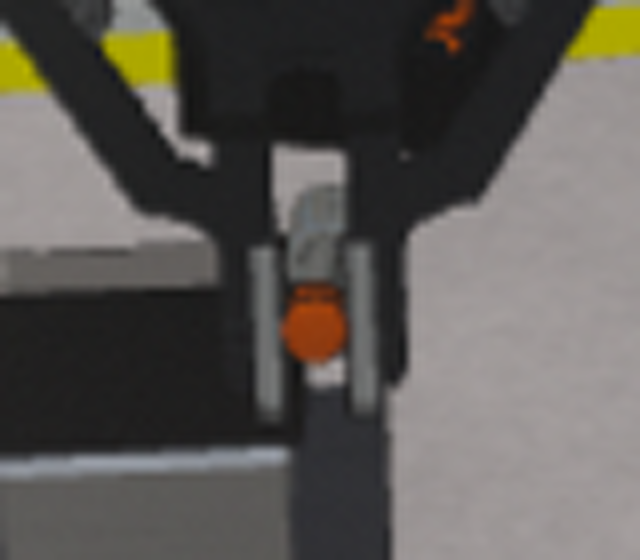

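Run:
```python
from h import *
from scipy.optimize import least_squares
def circ(Q,r,slope=False):
    f=lambda p:np.hypot(Q[:,1]-p[0],Q[:,2]-p[1])-r
    s=least_squares(f,[0,0],loss='soft_l1',f_scale=.5);return s.x,np.std(s.fun),len(Q)
s=read_state();Rm=R.from_quat(s['orientation']).as_matrix();g=np.array(s['tcp_pos'])-.0187*Rm[:,2]
P=(cloud('side',np.load('side11d.npy'))-g)@Rm*1e3
Q=P[183:192,270:284].reshape(-1,3);Q=Q[(Q[:,0]>118)&(Q[:,0]<215)&(abs(Q[:,2])<12)]
print('barrel now',circ(Q,9.5)); 
for lo,hi in((118,150),(150,180),(180,215)):
    q=Q[(Q[:,0]>lo)&(Q[:,0]<hi)];print(lo,circ(q,9.5))
# earlier frame: shaft. tool pose then
tc=np.array([.5561,-.0254,.1975]);q=R.from_quat([.689,.679,-.176,.182]);Rm=q.as_matrix();g=tc-.0187*Rm[:,2]
P=(cloud('side',np.load('side10d.npy'))-g)@Rm*1e3
Q=P[178:184,276:285].reshape(-1,3);Q=Q[(Q[:,0]>40)&(Q[:,0]<100)&(abs(Q[:,2])<5)];print('shaft',circ(Q,4),Q.mean(0))
Q=P[183:193,275:287].reshape(-1,3);Q=Q[(Q[:,0]<-7)&(abs(Q[:,1])<8)&(abs(Q[:,2])<8)];print('handle end centre',Q.mean(0),len(Q))
```

```text
barrel now (array([-0.5046,  2.4178]), np.float64(1.6580056146902888), 52)
118 (array([0.3899, 3.0537]), np.float64(1.3076797467422148), 25)
150 (array([-0.7476,  2.2574]), np.float64(0.1702157011591021), 11)
180 (array([-1.2548,  2.1564]), np.float64(2.1218681469613547), 16)
shaft (array([-1.1232,  0.8142]), np.float64(0.14945122316709875), 17) [77.1628 -0.8775 -2.3175]
handle end centre [-11.7841  -0.2489  -0.469 ] 83
```

send_rows(steps=[[1,0.3,0.8,-0.1,0,0,1],[2,0,0.7,0,0,0,1],[3,0,0,0,0,0,1],[3,0,0,0,0,0,1],[3,0,0,0,0,0,1]])

```text
t: 13.15
tcp_pos: [0.5534, 0.01, 0.1456]
orientation: [0.695, 0.67, -0.187, 0.18]
contact_force: [-0.5, -0.8, 0.0]
opening: 0.0119
```

```bash
echo 'E1=E1-.0013*cz+.0003*cx' >>h.py
python3 - <<'E'
from h import *
s=st();plan(goal(-.11),RT,1,20)
E
```

```text
t 13.15 pos [0.5534 0.01   0.1456] err rot [-0.0713  0.0988 -0.1769] F [-0.4596 -0.7752  0.0053] op 0.011894816938186852
t 13.15 dist 1.7421927983849967 ang 0.21475142703973896 n 1 tool shift [ 1.6442 -0.2804 -0.5033] rv [-0.0713  0.0988 -0.1769]
[1.6, -0.3, -0.5, -0.1, 0.1, -0.2, 1]
```

send_rows(steps=[[2,-0.2,-0.3,0,0,-0.1,1],[2,0,0,0,0,0,1],[2,0,0,0,0,0,1],[2,0,0,0,0,0,1],[2,0,0,0,0,0,1]])

```text
t: 13.57
tcp_pos: [0.5535, 0.0202, 0.1401]
orientation: [0.694, 0.671, -0.187, 0.18]
contact_force: [-0.3, -0.0, -0.2]
opening: 0.0118
```

```bash
cat >> h.py <<'E'
def rel():
    s=read_state();q=R.from_quat(s['orientation']);g=np.array(s['tcp_pos'])+.0187*cz-E1
    F=np.array(s['contact_force']);M=np.array(s['ft_torque']);C=np.c_[cx,cy,cz]
    print('t %.2f'%s['t'],'case xyz of grasp rel entry mm',g@C*1e3,'rot err',(q.inv()*RT).as_rotvec(degrees=True),'F case',F@C,'M',M@C,'op',s['opening'])
E
python3 -c "
from h import *
rel()"
```

```text
t 13.57 case xyz of grasp rel entry mm [   0.0038 -100.0478   -0.1884] rot err [-0.0726  0.0905 -0.0322] F case [-0.2621  0.0572 -0.1425] M [ 0.5336 -0.0745 -0.0615] op 0.011847033281862755
```

No contact force with the nose ~10 mm in. Continue.

send_rows(steps=[[3,0,0,0,0,0,1],[3,0,0,0,0,0,1],[3,0,0,0,0,0,1],[3,0,0,0,0,0,1],[3,0,0,0,0,0,1]])

```text
t: 13.98
tcp_pos: [0.554, 0.0343, 0.1318]
orientation: [0.695, 0.671, -0.187, 0.18]
contact_force: [-0.6, 0.7, -0.2]
opening: 0.0118
```

Run:
```python
from h import *
rel()
p,d=camera('side');cv2.imwrite('pics/side12.png',cv2.resize(p[160:230,240:320,::-1],None,fx=8,fy=8,interpolation=cv2.INTER_CUBIC))
p,d=camera('top');cv2.imwrite('pics/top12.png',p[:,:,::-1])
```

```text
t 13.98 case xyz of grasp rel entry mm [  0.0633 -83.6391  -0.256 ] rot err [-0.0754  0.0934 -0.0511] F case [-0.6401  0.6659  0.1361] M [ 0.5718 -0.007   0.0413] op 0.01182473560512405
```

View pics/side12.png

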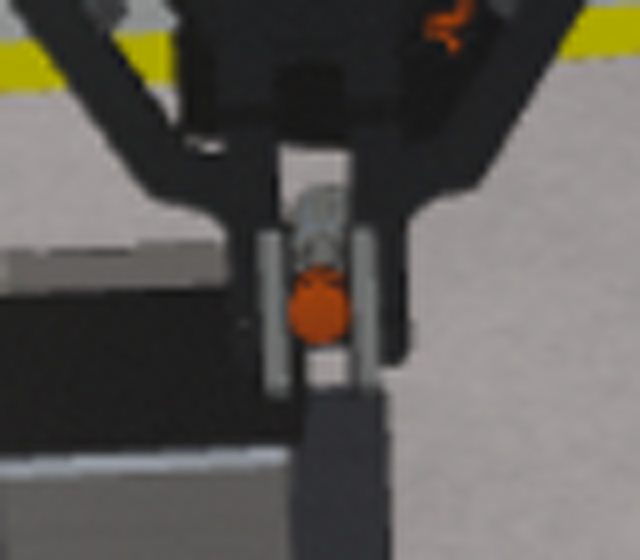

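View pics/top12.png

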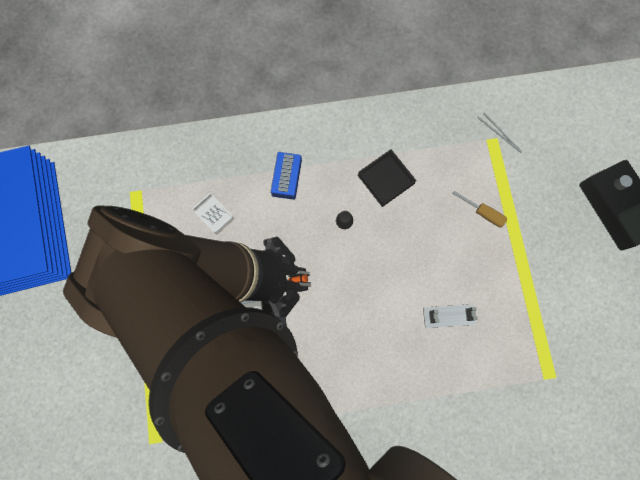

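send_rows(steps=[[3,0,-0.2,0,0,0,1],[3,0,0,0,0,0,1],[3,0,0,0,0,0,1],[3,0,0,0,0,0,1],[3,0,0,0,0,0,1]])

```text
t: 14.5
tcp_pos: [0.5545, 0.0482, 0.124]
orientation: [0.695, 0.671, -0.187, 0.18]
contact_force: [0.9, -0.2, -1.1]
opening: 0.0116
```

Run:
```python
from h import *
rel()
```

```text
t 14.50 case xyz of grasp rel entry mm [  0.1144 -67.6908  -0.0793] rot err [-0.0774  0.1029 -0.0647] F case [ 0.89    0.4155 -1.0469] M [ 0.5701  0.0022 -0.0171] op 0.011569647767442372
```

send_rows(steps=[[3,0,0,0,0,0,1],[3,0,0,0,0,0,1],[3,0,0,0,0,0,1],[3,0,0,0,0,0,1],[0,0,0,0,0,0,1]])

```text
t: 14.92
tcp_pos: [0.5548, 0.0607, 0.1168]
orientation: [0.694, 0.671, -0.187, 0.18]
contact_force: [-0.5, 0.7, -0.0]
opening: 0.0121
```

Run:
```python
from h import *
rel()
```

```text
t 14.92 case xyz of grasp rel entry mm [ -0.0301 -53.3018  -0.0662] rot err [-0.0765  0.0748 -0.0096] F case [-0.5058  0.5813  0.2997] M [ 0.5206 -0.0245  0.0056] op 0.012107038522584485
```

send_rows(steps=[[3,0,0,0,0,0,1],[3,0,0,0,0,0,1],[3,0,0,0,0,0,1],[3,0,0,0,0,0,1],[3,0,0,0,0,0,1]], force=90)

```text
t: 15.33
tcp_pos: [0.5555, 0.0742, 0.1089]
orientation: [0.695, 0.671, -0.187, 0.18]
contact_force: [0.0, -0.5, -0.5]
opening: 0.0111
```

Run:
```python
from h import *
rel()
p,d=camera('side');cv2.imwrite('pics/side13.png',cv2.resize(p[160:230,240:320,::-1],None,fx=8,fy=8,interpolation=cv2.INTER_CUBIC))
```

```text
t 15.33 case xyz of grasp rel entry mm [  0.175  -37.6244  -0.153 ] rot err [-0.076   0.1    -0.0677] F case [ 0.0322 -0.1852 -0.6913] M [ 0.5909 -0.0473  0.0037] op 0.011075347282312296
```

View pics/side13.png

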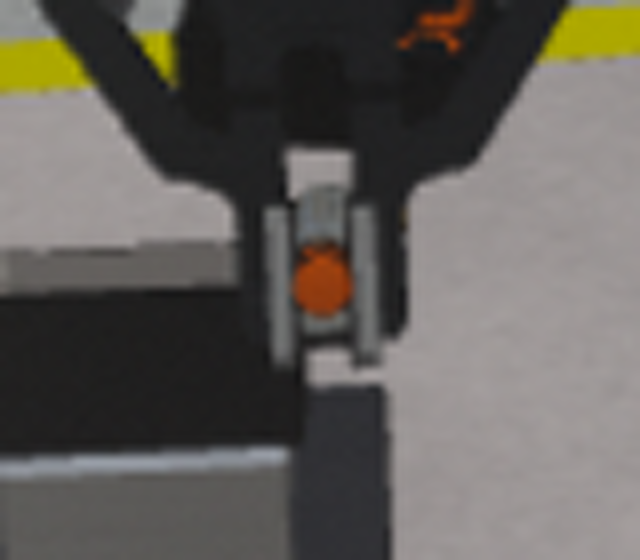

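send_rows(steps=[[3,-0.1,0,0,0,0,1],[3,0,0,0,0,0,1],[3,0,0,0,0,0,1],[3,0,0,0,0,0,1],[3,0,0,0,0,0,1]])

```text
t: 15.8
tcp_pos: [0.555, 0.0881, 0.1004]
orientation: [0.694, 0.671, -0.188, 0.18]
contact_force: [-0.9, -0.8, -0.1]
opening: 0.0111
```

Run:
```python
from h import *
rel()
```

```text
t 15.80 case xyz of grasp rel entry mm [ -0.7135 -21.3902  -0.5466] rot err [-0.1604  0.179  -0.019 ] F case [-0.8947 -0.7222 -0.493 ] M [0.3854 0.3058 0.1645] op 0.011089393527337297
```

send_rows(steps=[[2,0.3,-0.2,0,0,0,1],[2,0,0,0,0,0,1],[2,0,0,0,0,0,1],[2,0,0,0,0,0,1],[2,0,0,0,0,0,1]])

```text
t: 16.22
tcp_pos: [0.5551, 0.0905, 0.0985]
orientation: [0.694, 0.668, -0.194, 0.184]
contact_force: [-4.1, -4.7, 9.5]
opening: 0.0112
```

Run:
```python
from h import *
rel()
p,d=camera('side');cv2.imwrite('pics/side14.png',cv2.resize(p[160:230,240:320,::-1],None,fx=8,fy=8,interpolation=cv2.INTER_CUBIC))
s=read_state();Rm=R.from_quat(s['orientation']).as_matrix();g=np.array(s['tcp_pos'])-.0187*Rm[:,2]
P=(cloud('side',d)-g)@Rm*1e3
m=(p[...,0]>110)&(p[...,1]<95)&(p[...,2]<70);m[:180]=0;m[210:]=0;m[:,:265]=0;m[:,295:]=0
Q=P[m];print(np.median(Q,0),np.percentile(Q[:,0],[5,25,50,75]))
```

```text
t 16.22 case xyz of grasp rel entry mm [ -0.7547 -18.3788  -1.0284] rot err [-0.3265  1.0198 -0.2401] F case [-3.9797 -8.9138  5.845 ] M [-1.1601  0.6584  0.2282] op 0.011154399835512528
[-12.5196  -0.0229   0.0262] [-16.4703 -13.5378 -12.5196 -11.3401]
```

View pics/side14.png

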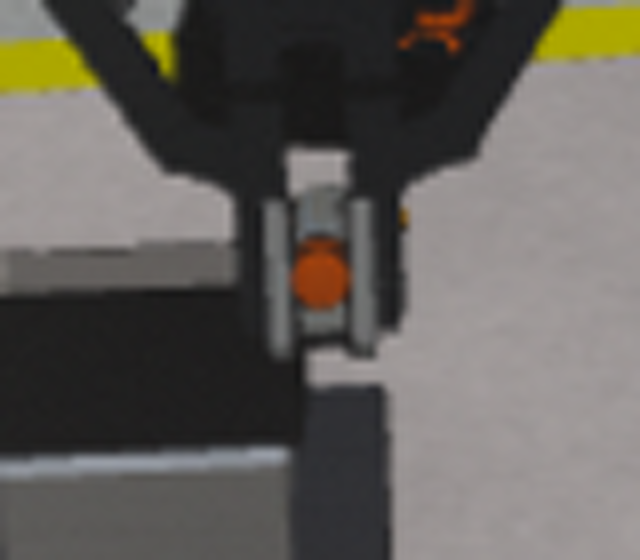

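send_rows(steps=[[2.5,0.2,-0.4,0,0.5,0,1],[3,0,-0.3,0,0.3,0,1],[3.5,0,0,0,0,0,1],[3.5,0,0,0,0,0,1],[3.5,0,0,0,0,0,1]])

```text
t: 16.68
tcp_pos: [0.555, 0.0901, 0.0982]
orientation: [0.697, 0.662, -0.199, 0.188]
contact_force: [-5.2, -8.0, 15.3]
opening: 0.0116
```

Run:
```python
from h import *
rel()
```

```text
t 16.68 case xyz of grasp rel entry mm [ -0.8157 -18.5374  -1.5378] rot err [-0.6477  1.8002 -0.8474] F case [ -4.9059 -14.7039   9.1943] M [-2.2696  0.9431  0.427 ] op 0.011584333158411782
```

Rigid stop at 15 N, and depth puts the handle's front (≈+3 mm) at the knuckle face (≈+3 mm). Relax, open, and retreat to look.

send_rows(steps=[[-0.5,0,0,0,0,0,1],[0,0,0,0,0,0,1],[0,0,0,0,0,0,0.3],[0,0,0,0,0,0,0],[0,0,0,0,0,0,0]])

```text
t: 17.1
tcp_pos: [0.5557, 0.0907, 0.099]
orientation: [0.697, 0.662, -0.198, 0.188]
contact_force: [-0.1, 0.5, -0.3]
opening: 0.0424
```

send_rows(steps=[[0,0,0,0,0,0,0],[0,0,-6,0,0,0,0],[0,0,-15,0,0,0,0],[-10,0,-25,0,0,0,0],[-30,0,-20,0,0,0,0]])

```text
t: 17.52
tcp_pos: [0.5534, 0.0937, 0.1725]
orientation: [0.695, 0.665, -0.202, 0.185]
contact_force: [0.2, 1.0, -0.4]
opening: 0.0428
```

send_rows(steps=[[-36,0,-15,0,0,0,0],[-36,0,-15,0,0,0,0],[-36,0,-15,0,0,0,0],[-36,0,-10,0,0,0,1],[-36,0,0,0,0,0,1]])

```text
t: 17.93
tcp_pos: [0.5492, -0.0268, 0.3229]
orientation: [0.692, 0.669, -0.199, 0.185]
contact_force: [1.2, 0.2, -0.1]
opening: 0.0196
```

Run:
```python
from h import *
rel()
for n,c in(('side',(160,230,220,310)),('top',(260,370,200,320))):
  p,d=camera(n);np.save(n+'15d.npy',d);cv2.imwrite(f'pics/{n}15f.png',p[:,:,::-1]);f=8 if n=='side' else 5.4;cv2.imwrite(f'pics/{n}15.png',cv2.resize(p[c[0]:c[1],c[2]:c[3],::-1],None,fx=f,fy=f,interpolation=cv2.INTER_CUBIC))
```

```text
t 17.93 case xyz of grasp rel entry mm [  -2.7049 -232.2411  134.5646] rot err [-0.5589  1.4982  0.1124] F case [1.1598 0.2912 0.0513] M [ 0.5493 -0.0619 -0.0591] op 0.019582108539354406
```

View pics/side15.png

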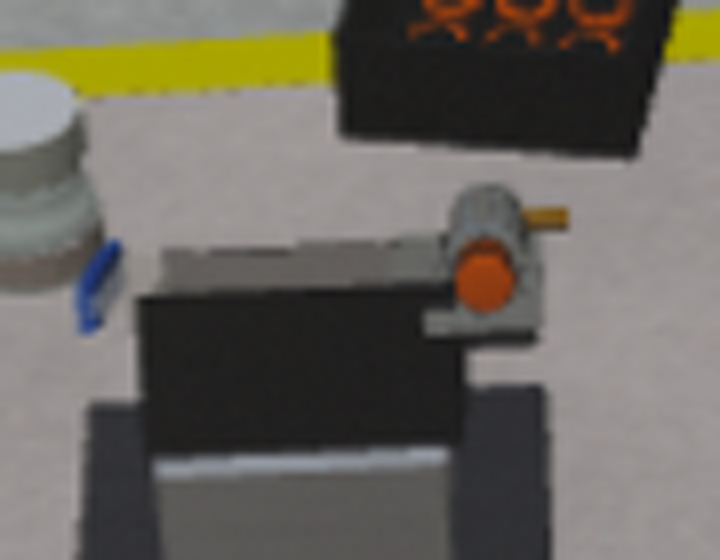

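View pics/top15.png

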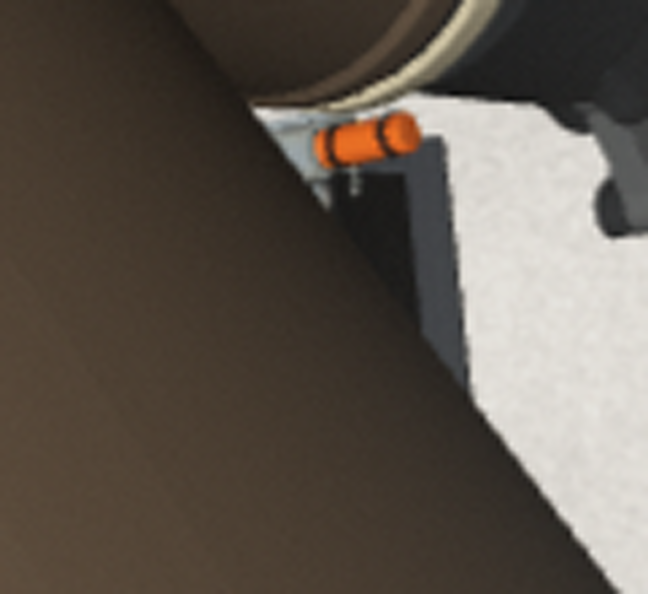

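The handle sits against the strip (top crop ~(320,150)) with no visible shaft. Move the arm clear for a full look.

send_rows(steps=[[-36,-5,10,0,3,0,1],[-36,-5,10,0,3,0,1],[-36,-5,10,0,3,0,1],[-36,-5,10,0,3,0,1],[-36,-5,10,0,3,0,1]])

```text
t: 18.45
tcp_pos: [0.5216, -0.2015, 0.3557]
orientation: [0.706, 0.695, -0.098, 0.096]
contact_force: [1.6, 0.6, 0.6]
opening: 0.0003
```

send_rows(steps=[[-36,-5,10,0,3,0,1],[-36,-5,10,0,0,0,1],[-20,-5,5,0,0,0,1],[0,0,0,0,0,0,1],[0,0,0,0,0,0,1]])

```text
t: 18.87
tcp_pos: [0.4995, -0.3126, 0.3553]
orientation: [0.715, 0.691, -0.079, 0.077]
contact_force: [-0.1, 0.6, 0.3]
opening: -0.0
```

Run:
```python
from h import *
rel()
for n,c in(('side',(160,230,220,310)),('top',(270,360,210,310))):
  p,d=camera(n);np.save(n+'16d.npy',d);cv2.imwrite(f'pics/{n}16f.png',p[:,:,::-1]);f=6.4;cv2.imwrite(f'pics/{n}16.png',cv2.resize(p[c[0]:c[1],c[2]:c[3],::-1],None,fx=f,fy=f,interpolation=cv2.INTER_CUBIC))
  im=p.astype(int);m=(im[...,0]>120)&(im[...,1]<95)&(im[...,2]<70);P=cloud(n,d)
  for l in('pin_grip','lid_hinge','hinge_entry','lid_front','pin_nose','hinge_mid'):
    r=place_of(l,n)
    if r:print(n,l,np.array(r[0]['at']),round(r[0]['score'],2),'case rel entry',(np.array(r[0]['at'])-E1)@np.c_[cx,cy,cz]*1e3)
```

```text
t 18.87 case xyz of grasp rel entry mm [ -42.8991 -497.2005   19.0364] rot err [  0.092  -17.3204  -0.0977] F case [-0.1262  0.3468  0.5143] M [ 0.2512 -0.0189 -0.0184] op -3.819831882224279e-05
side pin_grip [0.559  0.101  0.1139] 0.64 case rel entry [  2.8241 -16.8339  -1.0743]
side hinge_entry [0.559  0.1169 0.1017] 0.88 case rel entry [ 2.2969  3.0283 -3.6942]
side lid_front [0.4593 0.1541 0.0765] 0.6 case rel entry [-98.5816  44.964   -8.581 ]
side hinge_mid [0.5613 0.1556 0.0819] 0.79 case rel entry [ 3.3125 46.4911 -1.464 ]
top pin_grip [0.5572 0.1037 0.1154] 0.73 case rel entry [  0.9356 -15.2986   1.5442]
top lid_hinge [0.5567 0.1617 0.0827] 0.93 case rel entry [-1.4872 51.2389  2.2009]
top hinge_entry [0.563  0.1181 0.1059] 0.87 case rel entry [6.2549 2.0818 0.6091]
top lid_front [0.463  0.1543 0.0748] 0.7 case rel entry [-94.8903  46.0934  -9.892 ]
top pin_nose [0.5118 0.1401 0.048 ] 0.3 case rel entry [-45.6463  48.6038 -39.3886]
top hinge_mid [0.561  0.1568 0.0843] 0.62 case rel entry [ 2.9729 46.3212  1.2092]
```

View pics/top16.png

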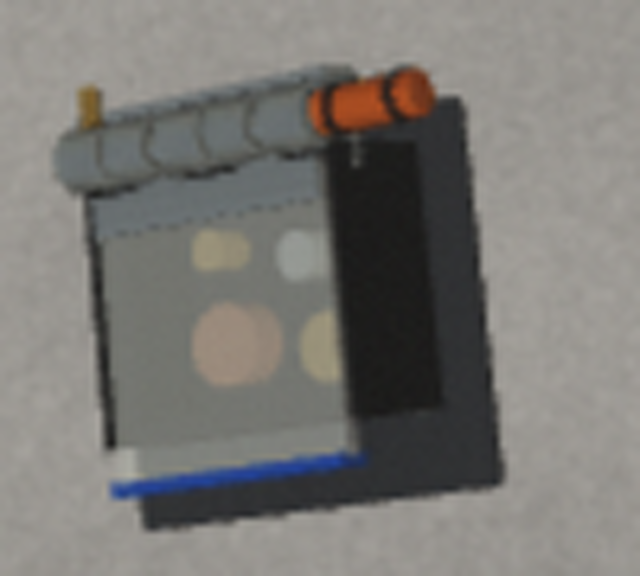

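View pics/top16f.png

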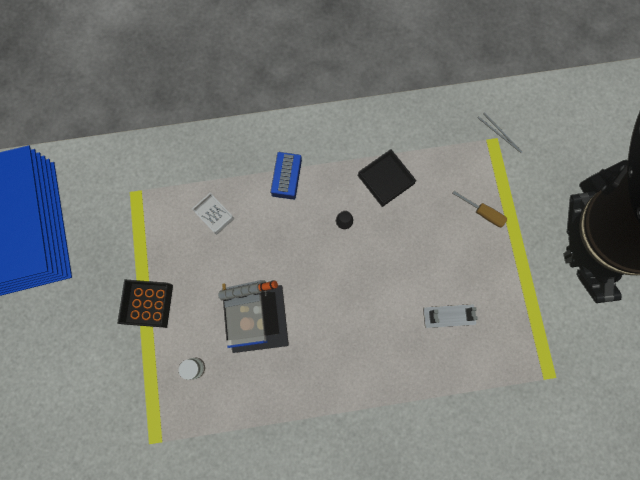

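Orange handle (full image ~(270,286)) sits flush on the first knuckle, all knuckles in line, lid flat, bystanders where they were, and the gripper is far away.

```bash
python3 -c "
from bench import *
print(sign_off())"
```

```text
the job is handed in; nothing more can be done
None
```

The lid is back on its hinge: I pushed it to the stop, put the pin through all the knuckles until it was home, let go and handed the job in at about 19 s. `sign_off` reports no verdict.

- **Lid:** I pushed the blue front flange with the shut fingers until the lid stalled. The force was about 8 N along the hinge direction, 10 N in all, and the top picture showed the knuckles in line.
- **Pin:** I lifted it from its rest, tilted it 30°, and centred it using the side camera, which looks almost along the hinge axis. It slid in with almost no force and then stopped hard; pushing with about 15 N along the axis moved it no further.
- **Last checks:**
  - The last top picture shows the handle flush on the first knuckle with no shaft visible, and the lid flat.
  - The bystanders look as they did at the start, and the gripper is well clear of everything.
- **Checks that disagreed or missed:**
  - The network put the handle centre 17.4 mm before the hinge entry from the top view and 19.9 mm from the side view. It should be 17 mm, and the networks are good to about 4 mm.
  - I never saw a clear 3 to 10 N spring stretch. The forces read during the push stayed under about 1 N until the hard stop, so I am relying on that stop and the flush handle.
  - The network's one low-score guess for the nose (0.3) was clearly wrong, so the nose itself was never checked.

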